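# Load the remote and slide the tray into the UV sanitiser

### The job

Lay the short remote flat, keys up, in the sanitiser's tray, between the earbud case and the pull lip. Then, keeping the tray level, slide it nose first (pull lip outermost) through the flap into the UV sanitiser until it is fully home against the rear stop and the flap has swung shut behind it. Leave the long remote, the piggy bank and the acrylic box where they stand.

Things in the scene. Friction and masses are not known exactly. Their poses are not given: they have to be found in the camera images.
- sanitiser: White plastic UV-C sanitiser fixed to the shelf, 240 deep (x) x 110 wide (y) x 86 high, clear window in the roof. Origin: centre of its underside; +x runs from mouth to rear stop, z up. Bay floor 14 above the shelf; straight guide walls 69 apart; roof underside 76 above the shelf, its front edge at x = -117. Rear stop at x = +103: the tray at home has its centre at (8, 0) and underside at z = 14.
- mouth (a point): Middle of the front edge of the bay floor, at (-120, 0, 14) in the sanitiser's frame, axes as the sanitiser's. The side walls flare at the mouth to about 80 wide over the first 20. A loading tongue 66 wide, level with the bay floor, sticks out 23 in front of this point.
- flap (a joint): Grey flap, 66 wide x 3 thick, hung in the mouth on a level hinge at its top edge, x = -116, z = 74 in the sanitiser's frame; lower edge 47 below the hinge (27 above the shelf). 0 = shut (upright), positive = inward (to 1.45 rad), negative = outward (to -1.2). A light spring (0.012 N m/rad) returns it to 0; nose, load and lip lift it (under 1 N); it falls shut once the lip is 26 past the hinge.
- tray: Loose aluminium tray, 190 long (x) x 64 wide (y), about 0.16 kg, flat on the shelf. Origin: centre of its underside; +x to the lower end (nose), -x to the higher end (pull lip). Floor 3 thick, side walls 3 thick and 12 high, nose 4 thick and 16 high, pull lip 5 thick and 20 high. Inside: x -90 to +91, 58 wide. Can be gripped across its width from above.
- tray_lip (a point): Middle of the top edge of the tray's pull lip, on its outer face: (-95, 0, 20) in the tray's frame.
- tray_nose (a point): Middle of the tray's nose, outer face: (95, 0, 8) in the tray's frame.
- short_remote: The shorter of two black remotes, 100 long (x) x 36 wide (y) x 18 thick, about 70 g. Origin: centre of its underside; z up out of the key side. Lies on the shelf in front of the sanitiser's mouth, in the tray's way.
- earbud_case: White earbud charging case with rounded edges, 60 long (x) x 46 wide (y) x 24 high, about 50 g, loose in the tray at its nose end (centre about 56 ahead of the tray's). Origin: centre of its underside. The short remote fits lengthwise between it and the pull lip with about 14 to spare.
- long_remote: Bystander: the longer black remote, 190 (x) x 46 x 20 high, loose on the shelf beside the tray, on one side or the other. Origin: centre of its underside.
- piggy_bank: Bystander: orange ceramic piggy bank, 112 long (x, snout at +x) x 74 wide x 88 high (ears), loose on the shelf beside the tray, on the side away from the long remote. Origin: on the shelf under its middle.
- acrylic_box: Bystander: clear acrylic box with a hinged lid, 120 (x) x 90 (y) x 64 high, with a knob on the lid reaching 100 high; about 0.9 kg, loose, beside the lane in front of the mouth, on the sanitiser's +y side. Origin: centre of its underside.
Mind the look-alikes: they are no part of the job. What is meant by the tray is not pink or red, and is the larger of those in its own colour.

How it is judged:
On the way, in this order (a step that is already met when the one before it is completed fails the run):
1. the short remote lies flat in the tray behind the earbud case, with the tray still outside the sanitiser (x of short_remote in the frame of tray between -0.05 and 0 m and y of short_remote in the frame of tray between -0.016 and 0.016 m and z of short_remote in the frame of tray between 0 and 0.009 m and angle between each of short_remote, earbud_case's own z axis and vertical below 0.15 rad and x of earbud_case in the frame of tray between 0 and 0.07 m and y of earbud_case in the frame of tray between -0.012 and 0.012 m and z of earbud_case in the frame of tray between 0 and 0.009 m and (x of tray_nose in the frame of sanitiser below -0.12 m or y of tray_nose in the frame of sanitiser below -0.06 m)), for 0.2 s.
2. the loaded tray's nose has pushed the flap inward (value of joint flap above 0.4 rad and x of tray_nose in the frame of sanitiser above -0.1 m and y of tray_nose in the frame of sanitiser between -0.01 and 0.01 m), for 0.05 s.
At the end, for the whole second after the job is handed in: Tray in the sanitiser, lip towards the mouth, within 5 mm of the rear stop, flat on the bay floor; remote and case flat (0.15 rad) on the tray's floor, case at the nose end and remote behind it; flap shut (0.07 rad); all at rest (x of tray in the frame of sanitiser between 0.003 and 0.012 m and y of tray in the frame of sanitiser between -0.005 and 0.005 m and z of tray in the frame of sanitiser between 0.01 and 0.018 m and angle between the x axis of tray and the x axis of sanitiser, either way round below 0.06 rad and x of tray_lip in the frame of sanitiser below -0.08 m and angle between tray's own z axis and vertical below 0.05 rad and x of short_remote in the frame of tray between -0.05 and 0 m and y of short_remote in the frame of tray between -0.016 and 0.016 m and z of short_remote in the frame of tray between 0 and 0.009 m and angle between each of short_remote, earbud_case's own z axis and vertical below 0.15 rad and x of earbud_case in the frame of tray between 0 and 0.07 m and y of earbud_case in the frame of tray between -0.012 and 0.012 m and z of earbud_case in the frame of tray between 0 and 0.009 m and value of joint flap between -0.07 and 0.07 rad and linear speed of each of tray, short_remote, earbud_case below 0.02 m/s); the robot touches nothing.
It fails at once if the tray tipped more than 0.3 rad off level (angle between tray's own z axis and vertical above 0.3 rad).
It fails at once if the long remote moved more than 20 mm (distance of long_remote from where it was at the start of the episode above 0.02 m).
It fails at once if the piggy bank moved more than 15 mm or tipped (distance of piggy_bank from where it was at the start of the episode above 0.015 m or angle between piggy_bank's own z axis and vertical above 0.25 rad).
It fails at once if the acrylic box moved more than 15 mm (distance of acrylic_box from where it was at the start of the episode above 0.015 m).
It also fails if it takes over 72 s, if anything falls off the work surface, if the arm or the gripper's body presses on something with over 40 N, if the wrist force passes 120 N, or if a joint passes its speed limit or range.

### The arm

A 6-joint arm with a two-finger parallel gripper is mounted at the origin on the work surface. World frame = base frame: x ahead of the robot, y to its left, z up, the work surface at z = 0. Lengths are in m, angles in rad, forces in N, time in s.
With the tool pointing down it reaches from about 0.375 to 0.9 m from the base axis. Payload 3.1 kg.
Tool frame: the origin (TCP) lies midway between the tips of the shut fingers; the grasp point (between the pads) lies 19 mm behind it; x points along the fingers, z is the direction in which the jaws open and shut, and the axes are right-handed (so a half turn about x gives the same grasp; the last joint's range is limited). The gripper opens to 87 mm and grips with 3 to 60 N. Pads are 19 mm wide; open, the fingers measure 117 mm over their backs; the gripper's body (75 mm by 190 mm) begins 51 mm behind the grasp point.
Start: joints at [-1.306, 0.527, 1.433, -0, 1.181, -0.178], TCP at [0.268, -0.565, 0.194] pointing down, gripper open.
Joint ranges: [-3.08, 3.08], [-0.75, 2.2], [0.22, 2.44], [-1.43, 4.57], [0, 2.65], [-2.85, 2.85]. Speed limits (rad/s): [2.79, 2.79, 3.14, 3.14, 3.14, 3.14].

### API

Orientations are given as a unit quaternion [x, y, z, w].
In Python, from rig import robot, optics, workorder gives the robot as it stands.
- The arm moves only by the tool arm_command, never from a script. Its argument "plan" is a list of rows, each a list of 7 numbers: the shift along the tool's x, y, z in cm, then the turn, a rotation vector about the tool's x, y, z in rad, then the finger opening in cm, from 0 to 8.7. In form: [[x, y, z, ax, ay, az, gripper], ...]. A call has 1 to 12 rows; each row shifts and turns the pose as measured when the row begins, along the tool's axes as they then stand; what a row does not reach is not made up. A row lasts 1/8 s, in which the tool goes at most 62.5 mm and 10.7 degrees, less where a joint would pass 70% of its speed; a pose out of reach is approached as far as the arm can. A call with a gripper value outside its range is refused whole. The fingers move at their own pace and stop on an object; "grip_force" is the grip in N (left out, the last holds). Time passes only in rows, so rows that do not move let the fingers close. It gives the time, the measured TCP pose, the force and the opening at its end, in the units of the state.
- robot.get_obs(): the state, without advancing time (a new reading comes with each control period).
- optics.camera(name): name is "scene" or "top" or "wrist"; returns (picture, depth): 420x560x3 uint8, blue, green, red; 420x560 float32, m along the optical axis (not along the pixel's ray), 0 where there is no reading.
- optics.camera_info(name): a dict with "mtx" (3x3 intrinsics, pixels), "k1" (the pictures are not rectified: a ray, as slopes to the right and down, at radius r is drawn at 1 + k1 r^2 times it, then the intrinsics apply), "position" and "rotation" of the camera in the world; the wrist camera has in their place "tool_from_camera" (4x4, takes a point from camera to tool coordinates, whose origin is the TCP and whose axes are the tool frame's). Camera axes: x right, y down, z forward; pixel columns grow to the right and rows downward; lengths in m; the calibration is good to about 2 mm. A picture is of the moment at which its call begins: read the wrist's pose just before it. camera_info takes no time and is no camera call.
- workorder.hand_in(): hands the job in, once; it reports no verdict.
The state is a dict: "time": time; "q": joint angles; "joint_velocities": joint speeds; "joint_torque": joint torques, N m; "position": TCP position; "tool_rot": TCP orientation; "ft_force": force on the tool from outside, world axes, zero at the start; "moment": the same for the moment, N m; "grip_width": finger opening in m.
Only numpy, scipy, OpenCV 4.12 (cv2) and the standard library are available. Lean on these libraries where they do the work, as an engineer would, in place of code of your own. Each camera call takes 0.05 s, during which the arm holds its last target. There are 200 camera calls.

## Working session

There is one attempt and no reset: what is moved stays moved. The work goes in short steps, Python scripts to look and compute and a tool call to move; the robot and the scene stay as the last step left them, time stands still between calls to the robot, and variables do not carry over. Pictures are saved under pics/ and viewed, about 8 in all and at most 12, crops included, and the job is handed in when it is done.

Besides the shell and the picture viewer there is one more tool, called after ">>>" as name(argument=value, ...) on one line, values as JSON. arm_command: Moves the arm, as the interface text tells. Its arguments: {"type":"object","properties":{"plan":{"type":"array"},"grip_force":{"type":"number"}},"required":["plan"]}

```bash
ls; mkdir -p pics; cat > h.py <<'E'
import numpy as np, cv2
from rig import robot, optics, workorder
from scipy.spatial.transform import Rotation as R
def pose():
    o=robot.get_obs(); return np.array(o["position"]),R.from_quat(o["tool_rot"]).as_matrix()
def cam(name):
    ci=optics.camera_info(name)
    if name=="wrist":
        p,r=pose(); T=np.array(ci["tool_from_camera"]); pos=p+r@T[:3,3]; rot=r@T[:3,:3]
    else:
        pos=np.array(ci["position"]); rot=np.array(ci["rotation"])
        if rot.shape!=(3,3): rot=R.from_quat(rot).as_matrix()
    img,d=optics.camera(name)
    return dict(img=img,d=d,pos=pos,rot=rot,K=np.array(ci["mtx"]),k1=ci["k1"])
def rays(c,uv):
    uv=np.asarray(uv,float).reshape(-1,1,2)
    n=cv2.undistortPoints(uv,c["K"],np.array([c["k1"],0,0,0.]),None,None).reshape(-1,2)
    return np.c_[n,np.ones(len(n))]
def onplane(c,uv,z):
    r=rays(c,uv)@c["rot"].T; s=(z-c["pos"][2])/r[:,2]; return c["pos"]+r*s[:,None]
def bydepth(c,uv):
    uv=np.asarray(uv).reshape(-1,2); r=rays(c,uv); i=np.round(uv).astype(int)
    return c["pos"]+(r*c["d"][i[:,1],i[:,0]][:,None])@c["rot"].T
def cloud(c):
    h,w=c["d"].shape; u,v=np.meshgrid(np.arange(w),np.arange(h)); return bydepth(c,np.c_[u.ravel(),v.ravel()]).reshape(h,w,3)
def tool(v): return pose()[1].T@np.asarray(v)   # world vec to tool axes
E
python3 - <<'E'
from h import *
import pickle
cs={n:cam(n) for n in("top","scene")}
pickle.dump(cs,open("c0.pkl","wb"))
for n in cs: cv2.imwrite(f"pics/{n}0.png",cs[n]["img"]); print(n,cs[n]["pos"],cs[n]["rot"].round(2).tolist())
print(pose())
E
```

```text
pics
top [ 0.47736259 -0.09873916  1.54094913] [[-0.0, -1.0, 0.05], [-1.0, 0.0, -0.0], [0.0, -0.05, -1.0]]
scene [1.35006281 0.19866231 0.63497523] [[-0.37, 0.51, -0.78], [0.93, 0.21, -0.3], [0.01, -0.83, -0.55]]
(array([ 0.26759181, -0.56402059,  0.19326072]), array([[-5.48816662e-04,  9.03574522e-01,  4.28430603e-01],
       [ 1.92467121e-03,  4.28430829e-01, -9.03572532e-01],
       [-9.99997997e-01,  3.28692389e-04, -1.97421385e-03]]))
```

View pics/top0.png

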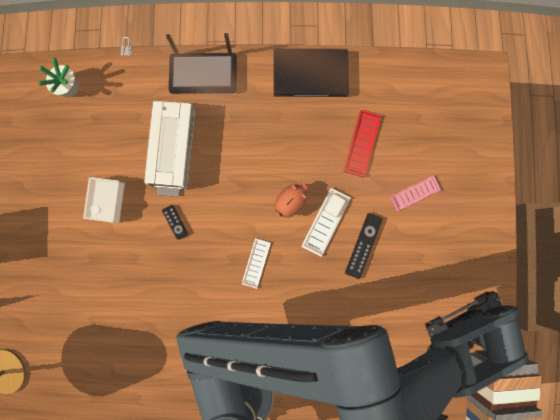

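View pics/scene0.png

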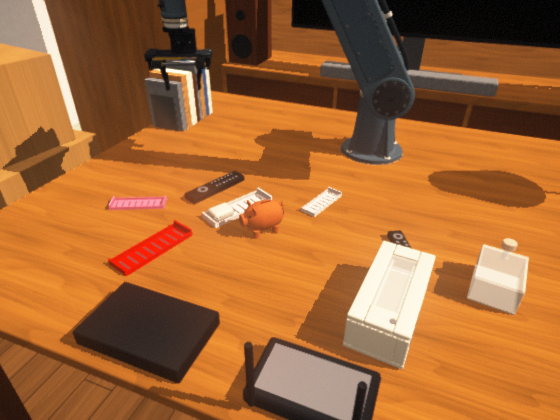

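Top view candidates for the tray: red (364,143), pink (416,193), white large (326,222) with the earbud case, and white small (257,263). The meant one is (326,222), since it isn't red or pink and is the larger of the two white ones. The sanitiser is at (170,145) with its mouth downward, the short remote at (175,221), the acrylic box at (104,200), the long remote at (364,245) and the piggy at (291,201).

```bash
python3 - <<'E'
from h import *
import pickle
c=pickle.load(open("c0.pkl","rb"))["top"]
im=c["img"]; hsv=cv2.cvtColor(im,cv2.COLOR_BGR2HSV); P=cloud(c)
white=((hsv[...,1]<70)&(hsv[...,2]>110)).astype(np.uint8)
dark=((hsv[...,2]<75)).astype(np.uint8)
org=((hsv[...,0]<12)&(hsv[...,1]>140)).astype(np.uint8)
def rect(mask,box,z,name):
    x0,y0,x1,y1=box; m=np.zeros_like(mask); m[y0:y1,x0:x1]=mask[y0:y1,x0:x1]
    m=cv2.morphologyEx(m,cv2.MORPH_CLOSE,np.ones((5,5)))
    n,l,s,_=cv2.connectedComponentsWithStats(m); k=1+np.argmax(s[1:,4]); m=(l==k)
    v,u=np.nonzero(m); w=onplane(c,np.c_[u,v],z)[:,:2].astype(np.float32)
    r=cv2.minAreaRect(w*1000); print(name,"px",s[k,4],"rect",np.round(r,1) if 0 else r,"zdepth",np.percentile(P[...,2][m],[5,50,95]).round(3))
    print(cv2.boxPoints(r).round(0).tolist())
rect(white,(290,180,355,260),.012,"tray")
rect(white,(235,232,275,292),.012,"small tray")
rect(white,(140,95,200,190),.086,"sanitiser")
rect(dark,(155,195,195,245),.018,"short")
rect(dark,(340,205,388,285),.02,"long")
rect(white,(78,170,130,230),.064,"box")
rect(org,(270,180,312,220),.05,"piggy")
big=cv2.resize(im[90:300,80:400],None,fx=2.4,fy=2.4,interpolation=cv2.INTER_CUBIC); cv2.imwrite("pics/crop1.png",big)
E
```

```text
tray px 1483 rect ((515.4608154296875, -261.05157470703125), (65.065673828125, 191.0663299560547), 63.0423698425293) zdepth [-0.002  0.006  0.029]
[[416.0, -247.0], [586.0, -333.0], [615.0, -275.0], [445.0, -189.0]]
small tray px 773 rect ((396.3352355957031, -59.04153823852539), (46.63018035888672, 138.5694122314453), 73.30135345458984) zdepth [-0.003  0.003  0.011]
[[323.0, -61.0], [456.0, -101.0], [469.0, -57.0], [337.0, -17.0]]
sanitiser px 3600 rect ((726.2822265625, 182.00579833984375), (121.45458221435547, 249.22506713867188), 84.9321060180664) zdepth [0.035 0.084 0.091]
[[597.0, 133.0], [845.0, 111.0], [856.0, 231.0], [608.0, 254.0]]
short px 374 rect ((514.5278930664062, 175.36203002929688), (97.67957305908203, 33.874515533447266), 27.27129364013672) zdepth [0.011 0.018 0.024]
[[463.0, 168.0], [479.0, 138.0], [566.0, 183.0], [550.0, 213.0]]
long px 937 rect ((446.20440673828125, -369.57861328125), (45.07448959350586, 185.81231689453125), 68.57762145996094) zdepth [0.014 0.02  0.026]
[[351.0, -357.0], [524.0, -424.0], [541.0, -383.0], [368.0, -315.0]]
box px 1482 rect ((576.1332397460938, 374.556640625), (105.64351654052734, 119.68099975585938), 82.73160552978516) zdepth [0.021 0.064 0.104]
[[510.0, 330.0], [629.0, 315.0], [642.0, 419.0], [523.0, 435.0]]
piggy px 836 rect ((576.7705688476562, -160.4691162109375), (71.86039733886719, 116.05376434326172), 44.94024658203125) zdepth [0.054 0.074 0.086]
[[510.0, -145.0], [592.0, -227.0], [643.0, -176.0], [561.0, -94.0]]
```

View pics/crop1.png

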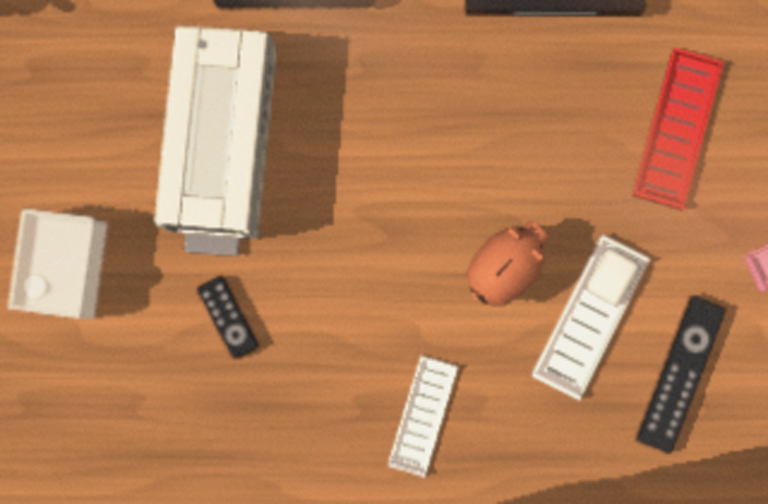

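The crop confirms the white tray at crop (592,317): it has the case at its far end, and the white one at (425,415) is clearly smaller. Next I check the wrist-camera geometry and refine the sanitiser and case.

```bash
cat >> h.py <<'E'
def Rt(psi,th,flip=0):
    psi=np.radians(psi); th=np.radians(th); f=np.array([np.cos(psi),np.sin(psi),0]); d=np.array([0,0,-1.])
    x=np.cos(th)*d+np.sin(th)*f; y=np.cos(th)*f-np.sin(th)*d
    if flip: y=-y
    return np.c_[x,y,np.cross(x,y)]
def goto(p,Rg,n=None,start=None):
    """print rows (cm, rad) for straight move; shift in tool axes of each row's start"""
    p0,R0=pose() if start is None else start; p=np.array(p,float)
    rv=R.from_matrix(R0.T@Rg).as_rotvec(); dist=np.linalg.norm(p-p0)
    n=n or int(max(np.ceil(dist/.055),np.ceil(np.linalg.norm(rv)/.17),1))
    print("n",n,"dist",round(dist,3),"ang",round(float(np.linalg.norm(rv)),3))
    for i in range(n):
        Ri=R0@R.from_rotvec(rv*i/n).as_matrix(); print(np.r_[(Ri.T@(p-p0))/n*100,rv/n].round(3).tolist())
    return p,Rg
E
python3 - <<'E'
from h import *
import pickle
print(np.round(optics.camera_info("wrist")["tool_from_camera"],3).tolist())
c=pickle.load(open("c0.pkl","rb"))["top"]; P=cloud(c); hsv=cv2.cvtColor(c["img"],cv2.COLOR_BGR2HSV)
X,Y,Z=P[...,0],P[...,1],P[...,2]
def rr(m,n): 
    m=cv2.morphologyEx(m.astype(np.uint8),cv2.MORPH_OPEN,np.ones((3,3)))>0
    r=cv2.minAreaRect((P[m][:,:2]*1000).astype(np.float32)); print(n,m.sum(),r,cv2.boxPoints(r).round(0).tolist())
rr((Z>.08)&(Z<.094)&(X>.58)&(X<.88)&(Y>.08)&(Y<.28),"roof")
print("case"); 
m=(Z>.02)&(Z<.034)&(hsv[...,1]<80)&(abs(X-.52)<.13)&(abs(Y+.27)<.09); rr(m,"case")
m=(Z>.009)&(Z<.02)&(X>.54)&(X<.61)&(Y>.14)&(Y<.24); rr(m,"tongue")
E
```

```text
[[-0.0, -0.274, 0.962, -0.191], [-0.001, -0.962, -0.274, 0.075], [1.0, -0.001, -0.0, 0.0], [0.0, 0.0, 0.0, 1.0]]
roof 2492 ((734.92236328125, 186.27520751953125), (111.97496032714844, 236.99948120117188), 84.12158966064453) [[611.0, 143.0], [847.0, 118.0], [859.0, 230.0], [623.0, 254.0]]
case
case 247 ((562.2130737304688, -287.0838623046875), (44.53153991699219, 58.6065673828125), 56.88610076904297) [[526.0, -290.0], [575.0, -322.0], [599.0, -284.0], [550.0, -252.0]]
tongue 93 ((600.241455078125, 196.9445037841797), (17.524005889892578, 58.78657531738281), 3.4650158882141113) [[590.0, 226.0], [593.0, 167.0], [611.0, 168.0], [607.0, 227.0]]
```

```bash
python3 - <<'E'
from h import *
goto([.5145,.175,.14],Rt(27.3,40))
E
```

```text
n 15 dist 0.781 ang 0.699
[0.364, 3.598, -3.746, -0.002, 0.001, 0.047]
[0.533, 3.585, -3.738, -0.002, 0.001, 0.047]
[0.702, 3.565, -3.729, -0.002, 0.001, 0.047]
[0.87, 3.537, -3.721, -0.002, 0.001, 0.047]
[1.036, 3.5, -3.713, -0.002, 0.001, 0.047]
[1.2, 3.457, -3.704, -0.002, 0.001, 0.047]
[1.362, 3.405, -3.696, -0.002, 0.001, 0.047]
[1.522, 3.346, -3.687, -0.002, 0.001, 0.047]
[1.678, 3.28, -3.679, -0.002, 0.001, 0.047]
[1.831, 3.206, -3.671, -0.002, 0.001, 0.047]
[1.981, 3.126, -3.663, -0.002, 0.001, 0.047]
[2.127, 3.038, -3.654, -0.002, 0.001, 0.047]
[2.268, 2.944, -3.646, -0.002, 0.001, 0.047]
[2.405, 2.843, -3.638, -0.002, 0.001, 0.047]
[2.538, 2.736, -3.631, -0.002, 0.001, 0.047]
```

>>> arm_command(plan=[[0.4,3.6,-3.75,0,0,0,6],[0.5,3.6,-3.75,0,0,0.06,6],[0.8,3.55,-3.7,0,0,0.06,6],[1.0,3.5,-3.7,0,0,0.06,6],[1.2,3.4,-3.7,0,0,0.06,6],[1.4,3.4,-3.7,0,0,0.06,6],[1.6,3.3,-3.7,0,0,0.06,6],[1.8,3.2,-3.7,0,0,0.06,6],[2.0,3.1,-3.7,0,0,0.06,6],[2.2,3.0,-3.65,0,0,0.06,6],[2.35,2.9,-3.65,0,0,0.06,6],[2.4,2.8,-3.65,0,0,0.06,6]], grip_force=20)

```text
time: 1.6
position: [0.4742, 0.0231, 0.1326]
tool_rot: [0.554, 0.439, -0.164, 0.688]
ft_force: [1.0, 0.8, 0.5]
grip_width: 0.0599
```

```bash
python3 - <<'E'
from h import *
goto([.5145,.175,.14],Rt(27.3,40))
E
```

```text
n 3 dist 0.157 ang 0.051
[1.879, 2.795, -4.02, -0.01, 0.008, 0.011]
[1.943, 2.816, -3.975, -0.01, 0.008, 0.011]
[2.007, 2.835, -3.93, -0.01, 0.008, 0.011]
```

>>> arm_command(plan=[[1.9,2.8,-4.0,-0.01,0.01,0.01,6],[1.9,2.8,-4.0,-0.01,0.01,0.01,6],[2.0,2.8,-3.9,-0.01,0.01,0.01,6],[0,0,0,0,0,0,6]])

```text
time: 2.1
position: [0.5148, 0.1818, 0.1383]
tool_rot: [0.552, 0.446, -0.138, 0.691]
ft_force: [0.1, -0.3, -0.3]
grip_width: 0.0599
```

```bash
python3 - <<'E'
from h import *
c=cam("wrist"); cv2.imwrite("pics/w1.png",c["img"]); print(pose()[0])
hsv=cv2.cvtColor(c["img"],cv2.COLOR_BGR2HSV); P=cloud(c)
m=((hsv[...,2]<90)&(P[...,2]<.03)&(P[...,2]>.008)&(abs(P[...,0]-.5145)<.09)&(abs(P[...,1]-.175)<.09)).astype(np.uint8)
m=cv2.morphologyEx(m,cv2.MORPH_CLOSE,np.ones((15,15)));n,l,s,_=cv2.connectedComponentsWithStats(m);k=1+np.argmax(s[1:,4])
v,u=np.nonzero(l==k); print(s[k],np.median(P[l==k][:,2]))
r=cv2.minAreaRect((onplane(c,np.c_[u,v],.018)[:,:2]*1000).astype(np.float32)); print(r,cv2.boxPoints(r).round().tolist())
E
```

```text
[0.51470344 0.1796899  0.13794091]
[ 263  238   39   44 1677] 0.01836236528276808
((537.76806640625, 189.9528045654297), (41.18879699707031, 35.64095687866211), 27.523576736450195) [[511.0, 196.0], [528.0, 165.0], [564.0, 184.0], [548.0, 215.0]]
```

View pics/w1.png

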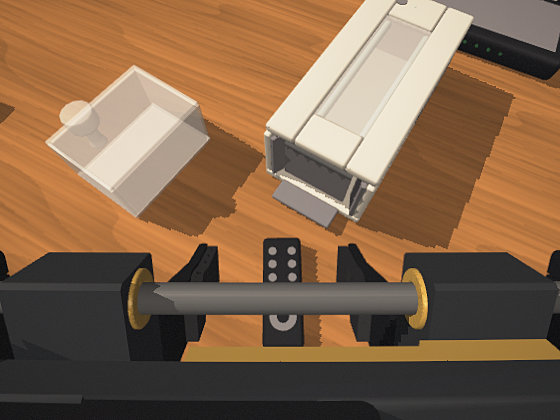

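The wrist view shows the remote between the fingers (px 263–302, 238–345), with the mouth and tongue at (305,195). Both fixes agree within 3 mm, so I descend.

```bash
python3 - <<'E'
from h import *
s=goto([.5165,.178,.0165],Rt(27.4,40))
goto([.5165,.178,.15],Rt(27.4,40),start=s)
E
```

```text
n 3 dist 0.121 ang 0.009
[3.131, -2.565, 0.106, -0.001, -0.002, 0.002]
[3.127, -2.57, 0.097, -0.001, -0.002, 0.002]
[3.123, -2.576, 0.087, -0.001, -0.002, 0.002]
n 3 dist 0.134 ang 0.0
[-3.409, 2.86, 0.0, 0.0, 0.0, 0.0]
[-3.409, 2.86, 0.0, 0.0, 0.0, 0.0]
[-3.409, 2.86, 0.0, 0.0, 0.0, 0.0]
```

>>> arm_command(plan=[[3.1,-2.55,0.1,0,0,0,6],[3.1,-2.55,0.1,0,0,0,6],[2.0,-1.7,0.1,0,0,0,6],[0,0,0,0,0,0,6]])

```text
time: 2.65
position: [0.519, 0.1707, 0.0319]
tool_rot: [0.554, 0.441, -0.143, 0.691]
ft_force: [0.5, 0.7, 0.5]
grip_width: 0.0601
```

```bash
python3 - <<'E'
from h import *
print(pose()[0]);goto([.5165,.178,.0165],Rt(27.4,40))
E
```

```text
[0.51895729 0.17070796 0.03190894]
n 1 dist 0.017 ang 0.011
[1.257, -0.903, -0.756, -0.009, 0.003, 0.003]
```

>>> arm_command(plan=[[1.2,-0.9,-0.7,-0.01,0,0,6],[0,0,0,0,0,0,6]])

```text
time: 2.9
position: [0.5175, 0.1746, 0.0183]
tool_rot: [0.552, 0.44, -0.142, 0.694]
ft_force: [0.9, 0.2, 0.4]
grip_width: 0.0602
```

```bash
python3 - <<'E'
from h import *
print(pose()[0]);goto([.5165,.178,.0165],Rt(27.4,40))
E
```

```text
[0.51746537 0.17463933 0.01826832]
n 1 dist 0.004 ang 0.008
[0.178, -0.062, -0.344, -0.003, 0.006, 0.002]
```

Nudge, close, then lift.

>>> arm_command(plan=[[0.2,-0.1,-0.4,0,0,0,6],[0,0,0,0,0,0,3],[0,0,0,0,0,0,2],[0,0,0,0,0,0,2],[0,0,0,0,0,0,2],[0,0,0,0,0,0,2],[0,0,0,0,0,0,2]], grip_force=25)

```text
time: 3.78
position: [0.5178, 0.1777, 0.0201]
tool_rot: [0.553, 0.438, -0.141, 0.695]
ft_force: [0.2, -0.5, 0.8]
grip_width: 0.0207
```

>>> arm_command(plan=[[-1.0,0.8,0,0,0,0,2],[-2.5,2.1,0,0,0,0,2],[-3.5,2.9,0,0,0,0,2],[-2.5,2.1,0,0,0,0,2],[0,0,0,0,0,0,2]])

```text
time: 4.4
position: [0.5162, 0.1774, 0.1452]
tool_rot: [0.552, 0.439, -0.142, 0.695]
ft_force: [1.1, -0.5, -0.6]
grip_width: 0.02
```

```bash
python3 - <<'E'
from h import *
p,r=pose();print(p,robot.get_obs()["grip_width"])
c=cam("wrist"); cv2.imwrite("pics/w2.png",c["img"])
# tray frame target for remote: origin, yaw
o=np.array([.5155,-.261]);f=np.array([.893,-.451]);t=o-.031*f
print("remote ctr target",t)
goto([*(t+.004*f),.14],Rt(-26.8,40))
E
```

```text
[0.51616266 0.17739725 0.14524419] 0.020010076155047893
remote ctr target [ 0.487817 -0.247019]
n 8 dist 0.427 ang 0.936
[-1.666, -2.093, 4.617, 0.09, -0.075, 0.0]
[-1.31, -1.664, 4.897, 0.09, -0.075, 0.0]
[-0.935, -1.213, 5.111, 0.09, -0.075, 0.0]
[-0.547, -0.746, 5.255, 0.09, -0.075, 0.0]
[-0.151, -0.269, 5.327, 0.09, -0.075, 0.0]
[0.249, 0.211, 5.326, 0.09, -0.075, 0.0]
[0.645, 0.687, 5.252, 0.09, -0.075, 0.0]
[1.033, 1.154, 5.106, 0.09, -0.075, 0.0]
```

View pics/w2.png

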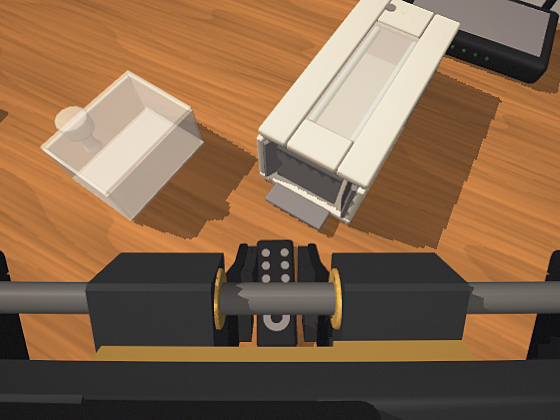

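Missed: the opening equals the commanded 2.0 cm and the remote (px 258–295, 240–345) is still on the shelf. The grip was too high, so I measure again and go lower.

```bash
python3 - <<'E'
from h import *
c=cam("wrist"); hsv=cv2.cvtColor(c["img"],cv2.COLOR_BGR2HSV); P=cloud(c)
m=((hsv[...,2]<110)&(P[...,2]<.03)&(P[...,2]>.010)&(abs(P[...,0]-.5145)<.09)&(abs(P[...,1]-.175)<.09)).astype(np.uint8)
m=cv2.morphologyEx(m,cv2.MORPH_CLOSE,np.ones((15,15)));n,l,s,_=cv2.connectedComponentsWithStats(m);k=1+np.argmax(s[1:,4])
v,u=np.nonzero(l==k); print(s[k],np.median(P[l==k][:,2]))
r=cv2.minAreaRect((onplane(c,np.c_[u,v],.018)[:,:2]*1000).astype(np.float32)); print(r,cv2.boxPoints(r).round().tolist())
goto([.5165,.178,.03],Rt(27.4,40))
E
```

```text
[ 257  238   39   44 1598] 0.018383452092738867
((537.8012084960938, 189.84689331054688), (42.2616081237793, 35.324859619140625), 28.124258041381836) [[511.0, 195.0], [527.0, 164.0], [565.0, 184.0], [548.0, 215.0]]
n 3 dist 0.113 ang 0.011
[2.921, -2.354, -0.005, -0.002, 0.003, 0.002]
[2.918, -2.359, -0.003, -0.002, 0.003, 0.002]
[2.914, -2.363, -0.0, -0.002, 0.003, 0.002]
```

>>> arm_command(plan=[[2.9,-2.4,0,0,0,0,6],[2.9,-2.4,0,0,0,0,6],[2.5,-2.1,0,0,0,0,6],[1.2,-1.0,0,0,0,0,6],[0,0,0,0,0,0,6]])

```text
time: 5.12
position: [0.5126, 0.175, 0.0093]
tool_rot: [0.551, 0.443, -0.149, 0.691]
ft_force: [0.1, -0.3, -0.2]
grip_width: 0.0579
```

```bash
python3 - <<'E'
from h import *
print(pose()[0]);goto([.5155,.178,.010],Rt(27.4,40))
E
```

```text
[0.51255862 0.17504717 0.00928595]
n 1 dist 0.004 ang 0.021
[0.194, 0.352, -0.132, -0.01, 0.009, 0.017]
```

>>> arm_command(plan=[[0.15,0.2,-0.1,0,0,0.01,6],[0,0,0,0,0,0,4],[0,0,0,0,0,0,2.5],[0,0,0,0,0,0,2.5],[0,0,0,0,0,0,2.5],[0,0,0,0,0,0,2.5]], grip_force=25)

```text
time: 5.88
position: [0.5148, 0.1771, 0.0112]
tool_rot: [0.553, 0.439, -0.145, 0.693]
ft_force: [0.2, 0.3, 0.7]
grip_width: 0.026
```

```bash
python3 - <<'E'
from h import *
c=cam("wrist"); a=c["img"][180:380,120:460]
s=cam("scene")["img"][190:290,340:460]
print(robot.get_obs()["grip_width"],pose()[0])
cv2.imwrite("pics/w3.png",np.vstack([cv2.resize(a,(680,400)),cv2.resize(s,(680,200)) if 0 else cv2.copyMakeBorder(cv2.resize(s,(240,200)),0,0,0,440,0)]))
E
```

```text
0.02578095122532685 [0.51472274 0.1770783  0.01104681]
```

View pics/w3.png

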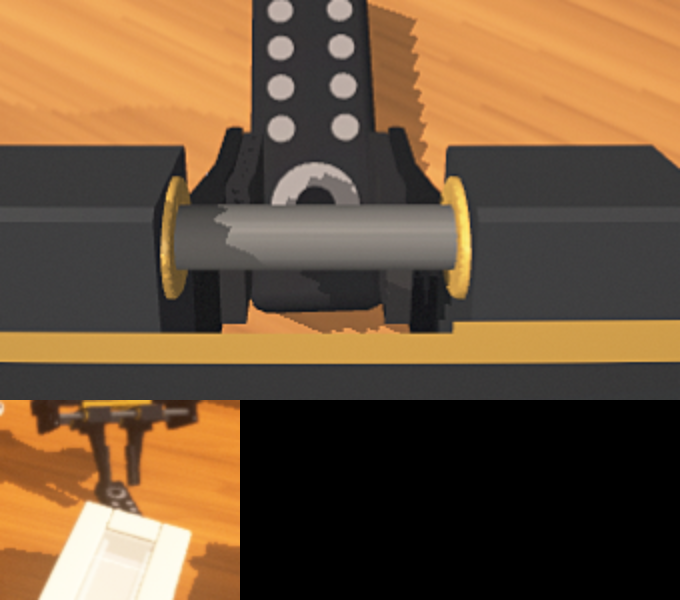

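>>> arm_command(plan=[[0,0,0,0,0,0,1.5],[0,0,0,0,0,0,1.5],[0,0,0,0,0,0,1.5]], grip_force=30)

```text
time: 6.35
position: [0.5147, 0.1771, 0.011]
tool_rot: [0.553, 0.439, -0.145, 0.693]
ft_force: [-0.0, -0.7, -0.4]
grip_width: 0.0155
```

```bash
python3 - <<'E'
from h import *
c=cam("wrist"); a=c["img"][180:380,120:460]
print(robot.get_obs()["grip_width"],pose()[0])
cv2.imwrite("pics/w4.png",cv2.resize(a,(680,400)))
sc=cam("scene"); P=cloud(sc); q=P[190:290,340:460]; m=(np.linalg.norm(q-[.515,.177,.03],axis=-1)<.09)&(q[...,2]>.012)
# dark pixels sorted into z bins: mean xy
hsv=cv2.cvtColor(sc["img"][190:290,340:460],cv2.COLOR_BGR2HSV); m&=hsv[...,2]<100
for z in np.arange(.012,.09,.01):
    k=m&(q[...,2]>=z)&(q[...,2]<z+.01)
    if k.sum(): print(round(z,3),k.sum(),q[k].min(0).round(3),q[k].max(0).round(3))
E
```

```text
0.015167774306907897 [0.51471684 0.1770724  0.0110138 ]
0.012 58 [0.471 0.142 0.012] [0.521 0.182 0.02 ]
0.022 6 [0.489 0.148 0.029] [0.504 0.171 0.031]
0.032 20 [0.491 0.149 0.034] [0.513 0.176 0.042]
0.042 54 [0.485 0.14  0.042] [0.514 0.182 0.052]
0.052 50 [0.473 0.139 0.052] [0.506 0.179 0.062]
0.062 72 [0.462 0.132 0.062] [0.5   0.178 0.072]
0.072 71 [0.455 0.127 0.072] [0.493 0.176 0.082]
0.082 67 [0.448 0.117 0.082] [0.489 0.178 0.092]
```

View pics/w4.png

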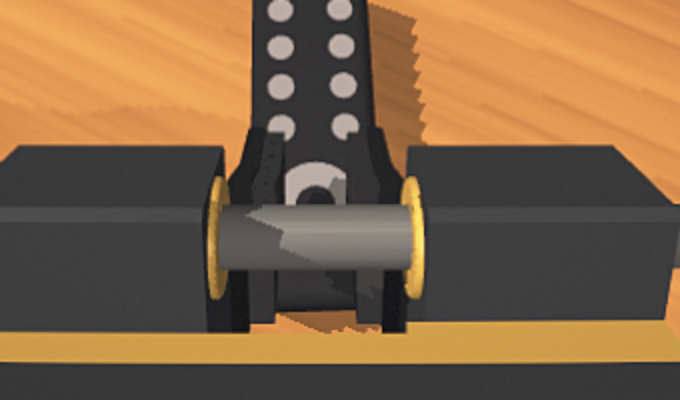

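The fingers (crop 250–390, row 130 up) lie over the remote, and the scene depth puts the tips near z≈0.03. Partly open tips therefore sit about 20 mm behind the nominal TCP, so I open and feel downward.

>>> arm_command(plan=[[0,0,0,0,0,0,5.5],[0,0,0,0,0,0,5.5],[0,0,0,0,0,0,5.5],[0,0,0,0,0,0,5.5],[0.5,-0.4,0,0,0,0,5.5],[0,0,0,0,0,0,5.5]], grip_force=25)

```text
time: 7.2
position: [0.5149, 0.1771, 0.0041]
tool_rot: [0.553, 0.439, -0.145, 0.693]
ft_force: [0.6, 0.3, 0.5]
grip_width: 0.0544
```

```bash
python3 - <<'E'
from h import *
print(robot.get_obs()["grip_width"],pose()[0])
sc=cam("scene"); P=cloud(sc); q=P[150:290,320:480]; m=(np.linalg.norm(q-[.515,.177,.03],axis=-1)<.09)&(q[...,2]>.022)
hsv=cv2.cvtColor(sc["img"][150:290,320:480],cv2.COLOR_BGR2HSV); m&=hsv[...,2]<100
p,r=pose(); t=(q-p)@r
for s in np.arange(-.08,.02,.01):
    k=m&(t[...,0]>=s)&(t[...,0]<s+.01)
    if k.sum(): print(round(s,3),k.sum(),t[k].min(0).round(3),t[k].max(0).round(3),q[k][:,2].min().round(3))
E
```

```text
0.054379386971950744 [0.5149267  0.17709492 0.00412427]
-0.08 56 [-0.08  -0.008 -0.039] [-0.07   0.015  0.045] 0.054
-0.07 55 [-0.07  -0.004 -0.035] [-0.06   0.015  0.043] 0.051
-0.06 52 [-0.06  -0.007 -0.036] [-0.05   0.013  0.041] 0.04
-0.05 43 [-0.05  -0.007 -0.034] [-0.04   0.014  0.038] 0.033
-0.04 40 [-0.039 -0.008 -0.033] [-0.031  0.013  0.039] 0.028
-0.03 6 [-0.029 -0.004  0.03 ] [-0.028  0.013  0.037] 0.024
```

>>> arm_command(plan=[[0.5,-0.4,0,0,0,0,5],[0,0,0,0,0,0,3],[0,0,0,0,0,0,2.8],[0,0,0,0,0,0,2.8],[0,0,0,0,0,0,2.8],[0,0,0,0,0,0,2.8]])

```text
time: 8.0
position: [0.5149, 0.1771, -0.0027]
tool_rot: [0.553, 0.439, -0.145, 0.693]
ft_force: [0.4, 0.4, -0.0]
grip_width: 0.0347
```

Now stopping at 35 mm, so it's on the remote, but with a shallow bite. I reopen, go 4 mm deeper and regrip.

>>> arm_command(plan=[[0,0,0,0,0,0,4.8],[0,0,0,0,0,0,4.8],[0.3,-0.25,0,0,0,0,4.8],[0,0,0,0,0,0,4.8],[0,0,0,0,0,0,2.8],[0,0,0,0,0,0,2.8],[0,0,0,0,0,0,2.8],[0,0,0,0,0,0,2.8]])

```text
time: 9.0
position: [0.515, 0.1772, -0.0067]
tool_rot: [0.553, 0.439, -0.145, 0.693]
ft_force: [0.8, 0.4, -0.6]
grip_width: 0.0356
```

>>> arm_command(plan=[[-1.0,0.8,0,0,0,0,2.8],[-2.5,2.1,0,0,0,0,2.8],[-3.5,2.9,0,0,0,0,2.8],[-3.0,2.5,0,0,0,0,2.8],[0,0,0,0,0,0,2.8]])

```text
time: 9.62
position: [0.5137, 0.1766, 0.1247]
tool_rot: [0.552, 0.44, -0.147, 0.693]
ft_force: [1.2, -0.7, -0.6]
grip_width: 0.0352
```

```bash
python3 - <<'E'
from h import *
p,r=pose(); print(p,robot.get_obs()["grip_width"])
sc=cam("scene"); P=cloud(sc); t=(P-p)@r
hsv=cv2.cvtColor(sc["img"],cv2.COLOR_BGR2HSV); m=(np.linalg.norm(P-p,axis=-1)<.11)&(hsv[...,2]<100)&(P[...,2]>.04)
for s in np.arange(-.08,.06,.01):
    k=m&(t[...,0]>=s)&(t[...,0]<s+.01)
    if k.sum(): print(round(s,3),k.sum(),t[k].min(0).round(3),t[k].max(0).round(3),P[k][:,2].min().round(3))
cv2.imwrite("pics/s5.png",cv2.resize(sc["img"][120:290,300:500],None,fx=3,fy=3))
E
```

```text
[0.51368035 0.17661005 0.12472525] 0.035171856671298504
-0.08 67 [-0.08  -0.003 -0.029] [-0.07   0.016  0.036] 0.178
-0.07 64 [-0.07  -0.003 -0.027] [-0.06   0.013  0.034] 0.17
-0.06 55 [-0.06  -0.004 -0.026] [-0.05   0.014  0.032] 0.164
-0.05 77 [-0.05  -0.021 -0.024] [-0.04   0.015  0.029] 0.148
-0.04 72 [-0.04  -0.011 -0.024] [-0.03   0.015  0.029] 0.148
-0.03 57 [-0.03  -0.007 -0.021] [-0.02   0.014  0.029] 0.139
-0.02 37 [-0.02   0.002 -0.006] [-0.011  0.027  0.02 ] 0.139
-0.01 46 [-0.01   0.013 -0.006] [-0.     0.039  0.02 ] 0.137
-0.0 53 [ 0.     0.025 -0.013] [0.01  0.05  0.019] 0.139
0.01 85 [ 0.01   0.033 -0.015] [0.02  0.054 0.02 ] 0.137
0.02 26 [ 0.02   0.043 -0.014] [0.024 0.049 0.016] 0.134
```

View pics/s5.png

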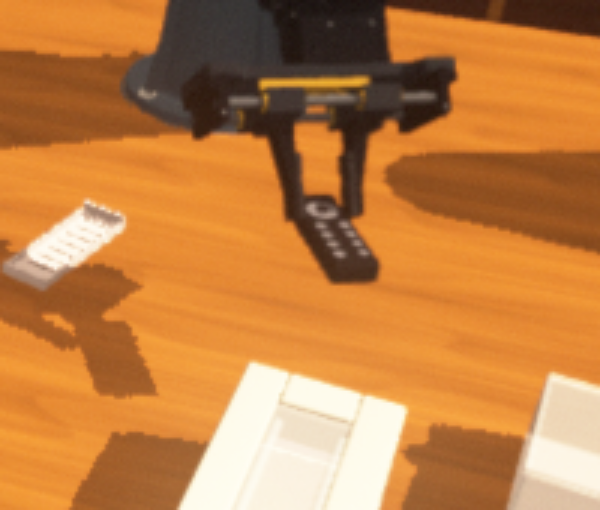

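Held; opening 35.2 mm and the remote (crop 300–380, 195–280) is about level. Carry it to above the tray.

```bash
python3 - <<'E'
from h import *
goto([.488,-.247,.125],Rt(-26.8,40),n=9)
E
```

```text
n 9 dist 0.424 ang 0.931
[-1.504, -1.808, 4.085, 0.08, -0.066, 0.001]
[-1.229, -1.471, 4.306, 0.08, -0.066, 0.001]
[-0.94, -1.119, 4.481, 0.08, -0.066, 0.001]
[-0.641, -0.756, 4.608, 0.08, -0.066, 0.001]
[-0.335, -0.384, 4.686, 0.08, -0.066, 0.001]
[-0.025, -0.009, 4.714, 0.08, -0.066, 0.001]
[0.286, 0.366, 4.691, 0.08, -0.066, 0.001]
[0.593, 0.737, 4.618, 0.08, -0.066, 0.001]
[0.895, 1.099, 4.495, 0.08, -0.066, 0.001]
```

>>> arm_command(plan=[[-1.5,-1.8,4.1,0.08,-0.066,0,2.8],[-1.2,-1.45,4.3,0.08,-0.066,0,2.8],[-0.95,-1.1,4.5,0.08,-0.066,0,2.8],[-0.65,-0.75,4.6,0.08,-0.066,0,2.8],[-0.35,-0.4,4.7,0.08,-0.066,0,2.8],[0,0,4.7,0.08,-0.066,0,2.8],[0.3,0.35,4.7,0.08,-0.066,0,2.8],[0.6,0.75,4.6,0.08,-0.066,0,2.8],[0.9,1.1,4.5,0.08,-0.066,0,2.8],[0,0,0,0,0,0,2.8]])

```text
time: 10.92
position: [0.4728, -0.2567, 0.104]
tool_rot: [0.69, 0.147, -0.463, 0.536]
ft_force: [-0.5, -0.2, -0.7]
grip_width: 0.0356
```

```bash
python3 - <<'E'
from h import *
print(robot.get_obs()["grip_width"],pose()[0]); goto([.488,-.247,.125],Rt(-26.8,40))
c=cam("wrist"); P=cloud(c); p,r=pose(); cv2.imwrite("pics/w6.png",c["img"])
hsv=cv2.cvtColor(c["img"],cv2.COLOR_BGR2HSV)
def rect(m,z,n):
    m=cv2.morphologyEx(m.astype(np.uint8),cv2.MORPH_OPEN,np.ones((3,3)));N,l,s,_=cv2.connectedComponentsWithStats(m);k=1+np.argmax(s[1:,4])
    v,u=np.nonzero(l==k); q=cv2.minAreaRect((onplane(c,np.c_[u,v],z)[:,:2]*1000).astype(np.float32)); print(n,s[k],q,cv2.boxPoints(q).round().tolist())
near=(abs(P[...,0]-.52)<.14)&(abs(P[...,1]+.265)<.12)
rect(near&(P[...,2]>.021)&(P[...,2]<.03)&(hsv[...,1]<90)&(hsv[...,2]>120),.024,"case")
rect(near&(P[...,2]>.0)&(P[...,2]<.035)&(hsv[...,1]<80)&(hsv[...,2]>90),.013,"tray")
f=np.array([np.cos(np.radians(-26.8)),np.sin(np.radians(-26.8))]); 
k=(np.linalg.norm(P-p,axis=-1)<.1)&(hsv[...,2]<110)&(P[...,2]>.12)&(((P[...,:2]-p[:2])@f)>.005)
a=(P[k][:,:2]-p[:2])@f; print("remote pts",k.sum(),np.polyfit(a,P[k][:,2],1),a.max())
E
```

```text
0.03564469999872384 [ 0.47279821 -0.25672669  0.10400545]
n 1 dist 0.028 ang 0.06
[-1.155, 1.961, -1.577, -0.025, 0.025, 0.049]
case [234 140  51  58 959] ((572.9464111328125, -282.6422119140625), (37.94915008544922, 66.44025421142578), 23.141477584838867) [[542.0, -260.0], [569.0, -321.0], [603.0, -306.0], [577.0, -245.0]]
tray [ 222  133   70  113 3052] ((551.0904541015625, -280.6077880859375), (63.79299545288086, 111.78303527832031), 62.62156295776367) [[487.0, -283.0], [586.0, -335.0], [615.0, -278.0], [516.0, -227.0]]
remote pts 3661 [-0.05971617  0.12905468] 0.05064055338006288
```

View pics/w6.png

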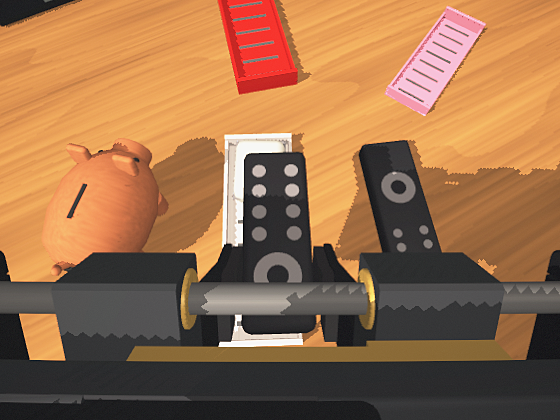

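The picture shows the remote (245–305, 152–335) held over the tray; nose corners agree with the top view within 3 mm, tray centre is (0.516,-0.2615) and heading −27.1°. Now correct, then descend.

>>> arm_command(plan=[[-0.6,1.0,-0.8,-0.012,0.013,0.025,2.8],[-0.6,1.0,-0.8,-0.012,0.013,0.025,2.8],[0,0,0,0,0,0,2.8]])

```text
time: 11.35
position: [0.486, -0.2393, 0.1241]
tool_rot: [0.693, 0.147, -0.437, 0.554]
ft_force: [0.6, -0.8, -1.7]
grip_width: 0.0355
```

```bash
python3 - <<'E'
from h import *
print(pose()[0]); goto([.4884,-.2474,.035],Rt(-27.1,40),n=3)
E
```

```text
[ 0.48599349 -0.23933152  0.12405233]
n 3 dist 0.089 ang 0.016
[2.406, -1.748, 0.219, 0.003, -0.004, 0.002]
[2.403, -1.752, 0.214, 0.003, -0.004, 0.002]
[2.401, -1.756, 0.208, 0.003, -0.004, 0.002]
```

>>> arm_command(plan=[[2.4,-1.75,0.2,0,0,0,2.8],[2.4,-1.75,0.2,0,0,0,2.8],[2.2,-1.6,0.2,0,0,0,2.8],[0,0,0,0,0,0,2.8]])

```text
time: 11.85
position: [0.4907, -0.2462, 0.0382]
tool_rot: [0.692, 0.147, -0.435, 0.557]
ft_force: [-0.0, 0.1, -1.9]
grip_width: 0.0352
```

```bash
python3 - <<'E'
from h import *
print(pose()[0]); goto([.4884,-.2474,.002],Rt(-27.1,40),n=2)
E
```

```text
[ 0.4906616  -0.24619847  0.03821525]
n 2 dist 0.036 ang 0.019
[1.338, -1.223, 0.106, 0.007, -0.006, -0.0]
[1.339, -1.221, 0.105, 0.007, -0.006, -0.0]
```

>>> arm_command(plan=[[1.3,-1.2,0.1,0.007,-0.006,0,2.8],[1.0,-1.0,0.05,0.007,-0.006,0,2.8],[0,0,0,0,0,0,2.8]])

```text
time: 12.22
position: [0.4898, -0.2463, 0.0097]
tool_rot: [0.693, 0.139, -0.438, 0.555]
ft_force: [0.0, 0.1, -1.3]
grip_width: 0.0357
```

```bash
python3 - <<'E'
from h import *
print(pose()[0],robot.get_obs()["ft_force"]); goto([.4884,-.2474,-.001],Rt(-27.1,40),n=2)
E
```

```text
[ 0.48980304 -0.24630543  0.00967191] [ 0.04654945  0.14773936 -1.30072646]
n 2 dist 0.011 ang 0.007
[0.382, -0.374, 0.081, 0.001, -0.001, -0.003]
[0.383, -0.373, 0.081, 0.001, -0.001, -0.003]
```

>>> arm_command(plan=[[0.4,-0.4,0.1,0,0,0,2.8],[0.3,-0.3,0,0,0,0,2.8],[0,0,0,0,0,0,2.8],[0,0,0,0,0,0,3.8],[0,0,0,0,0,0,4.4],[0,0,0,0,0,0,4.8],[0,0,0,0,0,0,4.8],[-1,0.8,0,0,0,0,4.8],[-2.5,2.1,0,0,0,0,4.8],[-2.5,2.1,0,0,0,0,6],[-2,1.7,0,0,0,0,8.5],[0,0,0,0,0,0,8.5]])

```text
time: 13.72
position: [0.4884, -0.2467, 0.1096]
tool_rot: [0.693, 0.137, -0.437, 0.557]
ft_force: [-0.1, -0.6, -0.5]
grip_width: 0.0704
```

```bash
python3 - <<'E'
from h import *
print(robot.get_obs()["grip_width"],pose()[0])
p,r=pose()
c=cam("wrist"); P=cloud(c); cv2.imwrite("pics/w7.png",c["img"])
hsv=cv2.cvtColor(c["img"],cv2.COLOR_BGR2HSV)
def rect(m,z,n):
    m=cv2.morphologyEx(m.astype(np.uint8),cv2.MORPH_OPEN,np.ones((3,3)));N,l,s,_=cv2.connectedComponentsWithStats(m);k=1+np.argmax(s[1:,4])
    v,u=np.nonzero(l==k); q=cv2.minAreaRect((onplane(c,np.c_[u,v],z)[:,:2]*1000).astype(np.float32)); print(n,s[k],q,cv2.boxPoints(q).round().tolist(),np.median(P[l==k][:,2]))
near=(abs(P[...,0]-.52)<.14)&(abs(P[...,1]+.265)<.12)
rect(near&(P[...,2]>.0)&(P[...,2]<.035)&(hsv[...,1]<80)&(hsv[...,2]>90),.013,"tray")
rect(near&(P[...,2]>.014)&(P[...,2]<.035)&(hsv[...,2]<90),.021,"remote")
E
```

```text
0.0704097764983662 [ 0.48839404 -0.24674087  0.10960137]
tray [ 242  154   76  128 6563] ((543.9627075195312, -277.22943115234375), (63.88557434082031, 126.64065551757812), 63.094268798828125) [[473.0, -277.0], [586.0, -334.0], [615.0, -277.0], [502.0, -220.0]] 0.015109737811284052
remote [ 381  170   61  112 2148] ((480.6056213378906, -376.9774169921875), (36.90590286254883, 106.7883071899414), 68.90782165527344) [[424.0, -375.0], [524.0, -413.0], [537.0, -379.0], [437.0, -341.0]] 0.020148142470936076
```

View pics/w7.png

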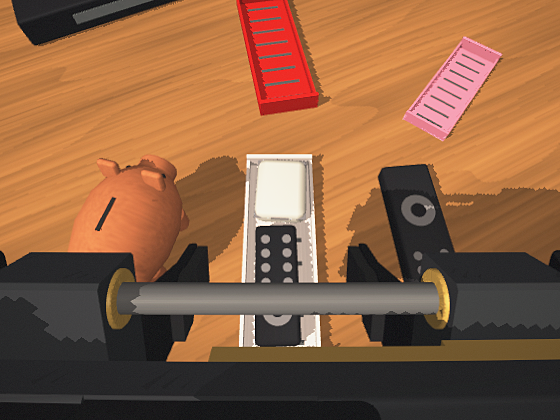

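The remote (255–302, 225–345) lies in the tray right behind the case (258–305, 160–222), and nothing else has moved. Now I descend, straddling the tray, and feel where the fingertips really are.

>>> arm_command(plan=[[2.5,-2.1,0,0,0,0,8.7],[2.5,-2.1,0,0,0,0,8.7],[1.9,-1.6,0,0,0,0,8.7],[0,0,0,0,0,0,8.7]])

```text
time: 14.28
position: [0.4878, -0.2474, 0.0122]
tool_rot: [0.693, 0.139, -0.439, 0.555]
ft_force: [-0.5, -0.1, -0.3]
grip_width: 0.087
```

```bash
python3 - <<'E'
from h import *
p,r=pose(); o=robot.get_obs(); print(p,o["grip_width"],o["ft_force"]); goto([.4895,-.248,.005],Rt(-26.9,40),n=1)
sc=cam("scene"); P=cloud(sc); t=(P-p)@r; hsv=cv2.cvtColor(sc["img"],cv2.COLOR_BGR2HSV); m=(np.linalg.norm(P-p,axis=-1)<.2)&(P[...,2]>.027)&(hsv[...,1]<120)&(hsv[...,2]<110)
for s in np.arange(-.15,.0,.01):
    k=m&(t[...,0]>=s)&(t[...,0]<s+.01)
    if k.sum(): print(round(s,3),k.sum(),t[k].min(0).round(3),t[k].max(0).round(3),P[k][:,2].min().round(3))
E
```

```text
[ 0.48781077 -0.24743476  0.01216007] 0.08695466376660145 [-0.48775727 -0.10116778 -0.28503896]
n 1 dist 0.007 ang 0.007
[0.66, -0.329, -0.028, -0.0, 0.003, -0.006]
-0.15 5 [-0.143 -0.013 -0.053] [-0.141  0.026 -0.041] 0.112
-0.14 85 [-0.14  -0.029 -0.098] [-0.13   0.04   0.071] 0.096
-0.12 46 [-0.119 -0.032 -0.088] [-0.11   0.041  0.074] 0.077
-0.11 25 [-0.11  -0.025 -0.089] [-0.102  0.039  0.057] 0.078
-0.05 2 [-0.047 -0.012 -0.05 ] [-0.045  0.01  -0.044] 0.039
```

>>> arm_command(plan=[[0.8,-0.6,0,0,0,0,8.7],[0.5,-0.4,0,0,0,0,8.7],[0.4,-0.3,0,0,0,0,8.7],[0,0,0,0,0,0,8.7]])

```text
time: 14.82
position: [0.4898, -0.2487, -0.0071]
tool_rot: [0.692, 0.137, -0.438, 0.557]
ft_force: [0.3, 0.5, 1.0]
grip_width: 0.0871
```

>>> arm_command(plan=[[0.25,-0.2,0,0,0,0,8.7],[0,0,0,0,0,0,8.7]])

```text
time: 15.08
position: [0.49, -0.2489, -0.0098]
tool_rot: [0.692, 0.137, -0.438, 0.557]
ft_force: [-0.5, -0.2, 1.0]
grip_width: 0.0873
```

>>> arm_command(plan=[[0.25,-0.2,0,0,0,0,8.7],[0,0,0,0,0,0,8.7]])

```text
time: 15.32
position: [0.4903, -0.2491, -0.0129]
tool_rot: [0.692, 0.136, -0.437, 0.557]
ft_force: [-0.3, -0.2, 0.1]
grip_width: 0.0866
```

>>> arm_command(plan=[[0.8,0.95,0,0,0,0,8.7],[0.8,0.95,0,0,0,0,8.7],[0.2,-0.15,0,0,0,0,8.7],[0,0,0,0,0,0,8.7]])

```text
time: 15.82
position: [0.5133, -0.2609, -0.0146]
tool_rot: [0.693, 0.135, -0.437, 0.558]
ft_force: [-0.4, -0.8, 1.7]
grip_width: 0.0872
```

>>> arm_command(plan=[[0.25,-0.2,0,0,0,0,8.7],[0,0,0,0,0,0,8.7]])

```text
time: 16.08
position: [0.5133, -0.2609, -0.0145]
tool_rot: [0.693, 0.132, -0.435, 0.559]
ft_force: [0.4, -0.7, 2.6]
grip_width: 0.087
```

>>> arm_command(plan=[[0.25,-0.2,0,0,0,0,8.7],[0,0,0,0,0,0,8.7]])

```text
time: 16.32
position: [0.5134, -0.261, -0.0143]
tool_rot: [0.694, 0.129, -0.434, 0.56]
ft_force: [0.5, -0.5, 2.9]
grip_width: 0.087
```

Contact at reported z≈−0.0145, so the real fingertips sit about 27 mm behind the reported TCP. Back up 2 mm, restore the tilt, grip the tray.

```bash
python3 - <<'E'
from h import *
print(pose()[0]);goto([.5133,-.2608,-.0125],Rt(-26.9,40),n=1)
E
```

```text
[ 0.51338758 -0.26099346 -0.014266  ]
n 1 dist 0.002 ang 0.03
[-0.143, 0.105, -0.013, -0.002, 0.006, -0.03]
```

>>> arm_command(plan=[[-0.2,0.1,0,0,0.006,-0.03,8.7],[0,0,0,0,0,0,8.7],[0,0,0,0,0,0,7.3],[0,0,0,0,0,0,6.8],[0,0,0,0,0,0,5.8],[0,0,0,0,0,0,5.6],[0,0,0,0,0,0,5.6],[0,0,0,0,0,0,5.6]], grip_force=45)

```text
time: 17.32
position: [0.509, -0.2582, -0.0149]
tool_rot: [0.693, 0.144, -0.442, 0.55]
ft_force: [-0.8, 0.5, 0.8]
grip_width: 0.0633
```

>>> arm_command(plan=[[-0.4,0.35,0,0,0,0,5.6],[-0.4,0.35,0,0,0,0,5.6],[-0.5,0.4,0,0,0,0,5.6],[0,0,0,0,0,0,5.6]])

```text
time: 17.82
position: [0.5077, -0.2569, 0.0017]
tool_rot: [0.693, 0.147, -0.444, 0.549]
ft_force: [0.1, 0.1, -2.4]
grip_width: 0.0634
```

```bash
cat > look.py <<'E'
from h import *
import sys
o=robot.get_obs();print(o["time"],o["grip_width"],pose()[0],np.round(o["ft_force"],1))
c=cam("scene"); P=cloud(c); hsv=cv2.cvtColor(c["img"],cv2.COLOR_BGR2HSV)
if len(sys.argv)>1: cv2.imwrite(sys.argv[1],c["img"])
p=pose()[0]; r=pose()[1]; f=r[:2,1]/np.linalg.norm(r[:2,1]); n=np.array([-f[1],f[0]])
d=P[...,:2]-p[:2]; a=d@f; b=d@n
# light pixels near tray: nose face, print heights along axis
m=(a>-.1)&(a<.12)&(abs(b)<.045)&(hsv[...,1]<80)&(hsv[...,2]>110)&(P[...,2]>.005)&(P[...,2]<p[2]+.09)
for s in np.arange(-.1,.12,.02):
    k=m&(a>=s)&(a<s+.02)
    if k.sum()>4: print(round(s,2),k.sum(),np.percentile(P[k][:,2],[3,50,97]).round(3),b[k].min().round(3),b[k].max().round(3))
E
python3 look.py
```

```text
17.825 0.06336519900970149 [ 0.50773553 -0.25692986  0.00169641] [ 0.1  0.1 -2.4]
-0.1 26 [0.02  0.031 0.038] -0.026 0.035
-0.08 16 [0.02  0.028 0.03 ] -0.03 0.034
0.0 39 [0.017 0.025 0.038] -0.032 0.035
0.02 51 [0.016 0.025 0.041] -0.033 0.035
0.04 129 [0.018 0.037 0.043] -0.019 0.035
0.06 139 [0.018 0.039 0.043] -0.019 0.035
0.08 108 [0.016 0.032 0.043] -0.03 0.035
0.1 21 [0.021 0.03  0.033] -0.027 0.033
```

Lifted (−2.4 N ≈ the loaded tray's weight) and level along its length. Lift higher before crossing over the piggy.

>>> arm_command(plan=[[-1.5,1.3,0,0,0,0,5.6],[-2.0,1.7,0,0,0,0,5.6],[-2.0,1.7,0,0,0,0,5.6],[-2.0,1.7,0,0,0,0,5.6],[-1.5,1.25,0,0,0,0,5.6],[0,0,0,0,0,0,5.6]])

```text
time: 18.62
position: [0.508, -0.2572, 0.1207]
tool_rot: [0.693, 0.15, -0.445, 0.547]
ft_force: [0.6, 0.2, -3.0]
grip_width: 0.0631
```

```bash
python3 look.py; python3 - <<'E'
from h import *
p,r=pose(); print("tilt",np.degrees(np.arctan2(np.hypot(*r[:2,0]),-r[2,0])),"head",np.degrees(np.arctan2(r[1,1],r[0,1])), "jaw z", r[2,2])
goto([.468,.212,.12],Rt(-5.6,41),n=14)
E
```

```text
18.625 0.06312532029166897 [ 0.50803968 -0.25715493  0.12074848] [ 0.6  0.2 -3. ]
-0.1 35 [0.139 0.148 0.157] -0.028 0.033
-0.08 32 [0.139 0.145 0.155] 0.01 0.034
-0.06 13 [0.142 0.145 0.155] -0.008 0.034
-0.02 16 [0.137 0.142 0.147] -0.031 0.034
0.0 47 [0.137 0.144 0.157] -0.03 0.035
0.02 56 [0.136 0.142 0.158] -0.028 0.037
0.04 137 [0.136 0.155 0.162] -0.017 0.036
0.06 153 [0.135 0.155 0.161] -0.019 0.035
0.08 140 [0.134 0.151 0.161] -0.028 0.035
0.1 35 [0.138 0.148 0.149] -0.029 0.035
tilt 38.559751642031394 head -27.179218539190497 jaw z -0.004533457239366934
n 14 dist 0.47 ang 0.375
[-1.095, -1.391, -2.856, -0.021, 0.017, 0.003]
[-1.051, -1.328, -2.902, -0.021, 0.017, 0.003]
[-1.005, -1.265, -2.946, -0.021, 0.017, 0.003]
[-0.959, -1.201, -2.988, -0.021, 0.017, 0.003]
[-0.912, -1.136, -3.028, -0.021, 0.017, 0.003]
[-0.864, -1.07, -3.066, -0.021, 0.017, 0.003]
[-0.815, -1.004, -3.102, -0.021, 0.017, 0.003]
[-0.766, -0.937, -3.135, -0.021, 0.017, 0.003]
[-0.716, -0.87, -3.166, -0.021, 0.017, 0.003]
[-0.665, -0.802, -3.195, -0.021, 0.017, 0.003]
[-0.613, -0.733, -3.222, -0.021, 0.017, 0.003]
[-0.561, -0.665, -3.246, -0.021, 0.017, 0.003]
[-0.508, -0.596, -3.268, -0.021, 0.017, 0.003]
[-0.454, -0.527, -3.288, -0.021, 0.017, 0.003]
```

>>> arm_command(plan=[[-1.1,-1.4,-2.9,-0.021,0.017,0.001,5.6],[-1.05,-1.35,-2.9,-0.021,0.017,0.001,5.6],[-1.0,-1.25,-2.95,-0.021,0.017,0.001,5.6],[-0.95,-1.2,-3.0,-0.021,0.017,0.001,5.6],[-0.9,-1.15,-3.0,-0.021,0.017,0.001,5.6],[-0.85,-1.05,-3.05,-0.021,0.017,0.001,5.6],[-0.8,-1.0,-3.1,-0.021,0.017,0.001,5.6],[-0.75,-0.95,-3.1,-0.021,0.017,0.001,5.6],[-0.7,-0.85,-3.15,-0.021,0.017,0.001,5.6],[-0.65,-0.8,-3.2,-0.021,0.017,0.001,5.6],[-0.6,-0.75,-3.2,-0.021,0.017,0.001,5.6],[-0.55,-0.65,-3.2,-0.021,0.017,0.001,5.6]])

```text
time: 20.18
position: [0.4631, 0.15, 0.1039]
tool_rot: [0.654, 0.265, -0.361, 0.609]
ft_force: [1.7, -0.3, -3.2]
grip_width: 0.0635
```

```bash
python3 - <<'E'
from h import *
p,r=pose(); print(p,"tilt",np.degrees(np.arctan2(np.hypot(*r[:2,0]),-r[2,0])),"head",np.degrees(np.arctan2(r[1,1],r[0,1])), "jaw z", r[2,2])
goto([.468,.212,.08],Rt(-5.6,39.5),n=4)
E
```

```text
[0.46310983 0.14996983 0.10390863] tilt 37.27207708363244 head -8.4552726673232 jaw z 0.0028358076309595304
n 4 dist 0.067 ang 0.065
[0.405, -0.447, -1.553, -0.01, 0.009, 0.01]
[0.414, -0.436, -1.554, -0.01, 0.009, 0.01]
[0.424, -0.425, -1.555, -0.01, 0.009, 0.01]
[0.433, -0.414, -1.555, -0.01, 0.009, 0.01]
```

>>> arm_command(plan=[[0.4,-0.45,-1.55,-0.012,0.01,0.012,5.6],[0.4,-0.45,-1.55,-0.012,0.01,0.012,5.6],[0.4,-0.4,-1.55,-0.012,0.01,0.012,5.6],[0.4,-0.4,-1.6,-0.012,0.01,0.012,5.6],[0,0,0,0,0,0,5.6]])

```text
time: 20.8
position: [0.4628, 0.2135, 0.0722]
tool_rot: [0.647, 0.274, -0.332, 0.63]
ft_force: [0.5, -1.4, -3.6]
grip_width: 0.0632
```

```bash
cat > st.py <<'E'
from h import *
import sys
C=np.array([.735,.186]);yaw=-5.6   # sanitiser
def info():
    p,r=pose(); print(p.round(4),"tilt",np.degrees(np.arctan2(np.hypot(*r[:2,0]),-r[2,0])).round(2),"head",np.degrees(np.arctan2(r[1,1],r[0,1])).round(2),"jz",r[2,2].round(4),robot.get_obs()["grip_width"],np.round(robot.get_obs()["ft_force"],1))
info()
E
python3 st.py; python3 look.py; python3 - <<'E'
from h import *
c=cam("wrist"); cv2.imwrite("pics/w8.png",c["img"]); P=cloud(c); np.savez("w8.npz",P=P,img=c["img"])
X,Y,Z=P[...,0],P[...,1],P[...,2]
m=(Z>.08)&(Z<.095)&(X>.58)&(X<.9)&(Y>.08)&(Y<.28); m=cv2.morphologyEx(m.astype(np.uint8),cv2.MORPH_OPEN,np.ones((5,5)))>0
r=cv2.minAreaRect((P[m][:,:2]*1000).astype(np.float32)); print("roof",m.sum(),r,cv2.boxPoints(r).round().tolist(),np.median(Z[m]))
m=(Z>.010)&(Z<.019)&(X>.57)&(X<.63)&(Y>.15)&(Y<.25); m=cv2.morphologyEx(m.astype(np.uint8),cv2.MORPH_OPEN,np.ones((3,3)))>0
if m.any(): r=cv2.minAreaRect((P[m][:,:2]*1000).astype(np.float32)); print("tongue",m.sum(),r,cv2.boxPoints(r).round().tolist())
E
```

```text
[0.4628 0.2135 0.0722] tilt 39.29 head -4.2 jz 0.013 0.06316303752658618 [ 0.5 -1.4 -3.6]
20.8 0.06316303752658618 [0.4628115  0.21354356 0.07215358] [ 0.5 -1.4 -3.6]
-0.1 84 [0.09  0.103 0.108] -0.029 0.032
-0.08 55 [0.088 0.091 0.106] -0.029 0.032
-0.06 44 [0.088 0.09  0.109] -0.029 0.032
-0.04 54 [0.088 0.091 0.1  ] -0.032 0.032
-0.02 69 [0.088 0.091 0.108] -0.032 0.032
0.0 70 [0.088 0.098 0.109] -0.032 0.033
0.02 55 [0.087 0.098 0.111] -0.032 0.032
0.04 129 [0.088 0.112 0.114] -0.03 0.031
0.06 143 [0.088 0.112 0.114] -0.03 0.032
0.08 194 [0.096 0.108 0.113] -0.031 0.032
0.1 118 [0.091 0.097 0.102] -0.031 0.031
roof 5942 ((637.6619262695312, 194.69314575195312), (109.7755355834961, 45.874324798583984), 85.09113311767578) [[610.0, 142.0], [656.0, 138.0], [665.0, 247.0], [620.0, 251.0]] 0.08584897836973779
tongue 24 ((618.0215454101562, 248.18458557128906), (3.5068111419677734, 1.524036169052124), 86.45707702636719) [[617.0, 246.0], [619.0, 246.0], [619.0, 250.0], [617.0, 250.0]]
```

View pics/w8.png

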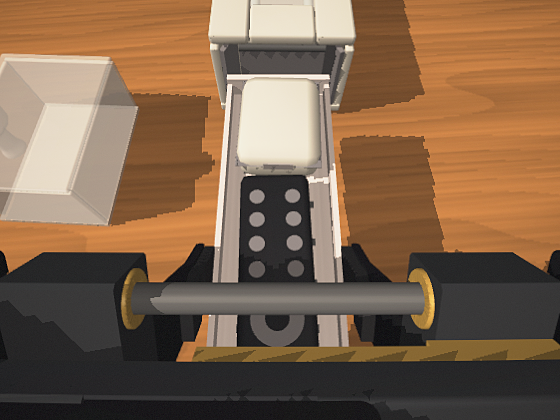

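The tray (216–341 wide, nose at row 78) is level and the mouth lies straight ahead at (283,60). Remote and case are seated properly. I check the tray's pose against the sanitiser in this same view.

```bash
python3 - <<'E'
from h import *
c=cam("wrist"); P=cloud(c); p,r=pose(); zb=p[2]+.0149
hsv=cv2.cvtColor(c["img"],cv2.COLOR_BGR2HSV)
# per-row outer edges of light pixels near the tray in height band
m=(P[...,2]>zb-.002)&(P[...,2]<zb+.022)&(P[...,0]<.59)&(hsv[...,2]>90)
L=[];Rr=[]
for v in range(85,235,3):
    u=np.nonzero(m[v,190:370])[0]+190
    if len(u)>20: L.append((u.min()-.5,v));Rr.append((u.max()+.5,v))
for n,a in(("L",L),("R",Rr)):
    w=onplane(c,a,zb+.012)[:,:2]; k=np.polyfit(w[:,0],w[:,1],1); res=w[:,1]-np.polyval(k,w[:,0]); k=np.polyfit(w[abs(res)<.002,0],w[abs(res)<.002,1],1); print(n,len(w),"yaw",np.degrees(np.arctan(k[0])).round(2),"y at x=.5",np.polyval(k,.5).round(4))
v,u=np.nonzero(m); k=(P[m]); print("nose",np.percentile(k[:,0],[98,99.5,100]))
E
python3 st.py
```

```text
L 50 yaw -5.16 y at x=.5 0.2415
R 50 yaw -4.9 y at x=.5 0.1775
nose [0.56201051 0.56395937 0.56637203]
[0.4633 0.2126 0.0735] tilt 39.39 head -4.38 jz 0.0117 0.063151150008799 [-0.5  0.7 -3.5]
```

```bash
python3 - <<'E'
from h import *
s=goto([.4633,.2106,.012],Rt(-4.7,39.4),n=4)
E
```

```text
n 4 dist 0.061 ang 0.012
[1.191, -0.972, 0.032, 0.001, 0.003, 0.0]
[1.191, -0.972, 0.037, 0.001, 0.003, 0.0]
[1.19, -0.972, 0.041, 0.001, 0.003, 0.0]
[1.19, -0.972, 0.046, 0.001, 0.003, 0.0]
```

>>> arm_command(plan=[[1.2,-1.0,0.04,0,0.003,0,5.6],[1.2,-1.0,0.04,0,0.003,0,5.6],[1.2,-1.0,0.04,0,0.003,0,5.6],[0.9,-0.75,0.04,0,0.003,0,5.6],[0,0,0,0,0,0,5.6]])

```text
time: 21.58
position: [0.4649, 0.2068, 0.0153]
tool_rot: [0.651, 0.273, -0.329, 0.627]
ft_force: [-0.6, 0.4, -2.7]
grip_width: 0.0634
```

```bash
python3 st.py; python3 look.py; python3 - <<'E'
from h import *
goto([.4633,.2106,.0025],Rt(-4.7,39.4),n=1)
E
```

```text
[0.4649 0.2068 0.0153] tilt 39.58 head -4.82 jz 0.0019 0.06344639197728098 [-0.6  0.4 -2.7]
21.575 0.06344639197728098 [0.46488383 0.2068144  0.01528186] [-0.6  0.4 -2.7]
-0.1 73 [0.033 0.045 0.051] -0.03 0.028
-0.08 46 [0.031 0.034 0.048] -0.03 0.03
-0.06 52 [0.031 0.034 0.052] -0.03 0.03
-0.04 48 [0.031 0.033 0.048] -0.032 0.031
-0.02 74 [0.031 0.034 0.051] -0.033 0.031
0.0 66 [0.031 0.037 0.052] -0.033 0.031
0.02 56 [0.031 0.041 0.055] -0.033 0.032
0.04 134 [0.032 0.055 0.058] -0.031 0.032
0.06 144 [0.031 0.055 0.058] -0.031 0.032
0.08 188 [0.04  0.051 0.057] -0.032 0.032
0.1 13 [0.044 0.046 0.046] -0.033 0.027
n 1 dist 0.014 ang 0.006
[0.895, -1.012, -0.351, -0.002, 0.003, -0.004]
```

>>> arm_command(plan=[[0.9,-1.0,-0.35,0,0.003,0,5.6],[0,0,0,0,0,0,5.6]])

```text
time: 21.88
position: [0.4645, 0.2102, 0.0041]
tool_rot: [0.653, 0.273, -0.327, 0.627]
ft_force: [-0.1, -0.3, -2.6]
grip_width: 0.0632
```

```bash
python3 st.py; python3 - <<'E'
from h import *
f=np.array([.9957,-.0924]); 
q=np.array([.4633,.2108])
goto([*(q+.06*f),.0022],Rt(-4.7,39.4),n=4)
E
```

```text
[0.4645 0.2102 0.0041] tilt 39.81 head -4.95 jz -0.0016 0.06323982770232328 [-0.1 -0.3 -2.6]
n 4 dist 0.059 ang 0.008
[0.977, 1.097, -0.002, -0.001, 0.0, -0.002]
[0.975, 1.099, -0.001, -0.001, 0.0, -0.002]
[0.973, 1.101, 0.0, -0.001, 0.0, -0.002]
[0.971, 1.102, 0.002, -0.001, 0.0, -0.002]
```

>>> arm_command(plan=[[0.95,1.1,0,0,0,0,5.6],[0.95,1.1,0,0,0,0,5.6],[0.95,1.1,0,0,0,0,5.6],[0.95,1.1,0,0,0,0,5.6],[0,0,0,0,0,0,5.6]])

```text
time: 22.5
position: [0.5295, 0.2044, 0.0066]
tool_rot: [0.655, 0.27, -0.325, 0.627]
ft_force: [-0.2, -0.1, -2.4]
grip_width: 0.0631
```

```bash
python3 st.py; python3 - <<'E'
from h import *
f=np.array([.9957,-.0924]); 
q=np.array([.4633,.2108]); p=pose()[0]; print("along",(p[:2]-q)@f,"lat",(p[:2]-q)@np.array([.0924,.9957]))
goto([*(q+.105*f),.0018],Rt(-4.7,39.4),n=4)
E
```

```text
[0.5295 0.2044 0.0066] tilt 40.2 head -5.15 jz -0.0036 0.06306628839640538 [-0.2 -0.1 -2.4]
along 0.06652398232474294 lat -0.0002255361740436208
n 4 dist 0.039 ang 0.015
[0.713, 0.657, 0.0, -0.001, 0.0, -0.004]
[0.711, 0.659, 0.001, -0.001, 0.0, -0.004]
[0.708, 0.662, 0.002, -0.001, 0.0, -0.004]
[0.706, 0.664, 0.003, -0.001, 0.0, -0.004]
```

>>> arm_command(plan=[[0.7,0.6,0,0,0,-0.005,5.6],[0.7,0.6,0,0,0,-0.005,5.6],[0.75,0.65,0,0,0,-0.005,5.6],[0.7,0.7,0,0,0,-0.005,5.6],[0,0,0,0,0,0,5.6]])

```text
time: 23.12
position: [0.5689, 0.2007, 0.0001]
tool_rot: [0.651, 0.277, -0.332, 0.623]
ft_force: [0.4, -0.5, -1.6]
grip_width: 0.0633
```

```bash
python3 st.py; python3 - <<'E'
from h import *
f=np.array([.9957,-.0924]); 
q=np.array([.4633,.2108]); p=pose()[0]; print("along",(p[:2]-q)@f,"lat",(p[:2]-q)@np.array([.0924,.9957]))
goto([*(q+.153*f),.0015],Rt(-4.7,39.4),n=4)
E
```

```text
[5.689e-01 2.007e-01 1.000e-04] tilt 38.91 head -5.08 jz -0.0027 0.06330228392224226 [ 0.4 -0.5 -1.6]
along 0.10607803745488147 lat -0.00029454675741992856
n 4 dist 0.047 ang 0.01
[0.71, 0.934, -0.0, -0.001, 0.0, 0.002]
[0.712, 0.933, 0.001, -0.001, 0.0, 0.002]
[0.714, 0.931, 0.002, -0.001, 0.0, 0.002]
[0.716, 0.93, 0.004, -0.001, 0.0, 0.002]
```

>>> arm_command(plan=[[0.65,1.0,0,0,0,0.002,5.6],[0.7,0.93,0,0,0,0,5.6],[0.7,0.9,0,0,0,0,5.6],[0.6,0.8,0,0,0,0,5.6],[0,0,0,0,0,0,5.6]])

```text
time: 23.75
position: [0.616, 0.1965, 0.0019]
tool_rot: [0.651, 0.277, -0.332, 0.623]
ft_force: [0.3, -0.8, -3.0]
grip_width: 0.0633
```

```bash
python3 st.py; python3 - <<'E'
from h import *
f=np.array([.9957,-.0924]); 
q=np.array([.4633,.2108]); p=pose()[0]; print("along",(p[:2]-q)@f,"lat",(p[:2]-q)@np.array([.0924,.9957]))
E
```

```text
[0.616  0.1965 0.0019] tilt 38.91 head -5.07 jz -0.0025 0.0632542186977023 [ 0.3 -0.8 -3. ]
along 0.1533546973073116 lat -0.0001383762144522068
```

Nose is deep in the bay, lateral error is ~0 and the tray is level. Lower 2 mm, release, then rise clear.

>>> arm_command(plan=[[0.15,-0.13,0,0,0,0,5.6],[0,0,0,0,0,0,5.6],[0,0,0,0,0,0,6.6],[0,0,0,0,0,0,7.6],[0,0,0,0,0,0,8.2],[0,0,0,0,0,0,8.2],[-0.8,0.65,0,0,0,0,8.2],[-1.5,1.3,0,0,0,0,8.2],[-2.3,1.4,0,0,0,0,8.2],[-3,0.5,0,0,0,0,6]])

```text
time: 25.0
position: [0.5987, 0.1976, 0.087]
tool_rot: [0.652, 0.276, -0.331, 0.624]
ft_force: [-0.0, -0.2, -0.6]
grip_width: 0.0775
```

```bash
python3 st.py; python3 - <<'E'
from h import *
c=cam("wrist"); cv2.imwrite("pics/w9.png",c["img"]); P=cloud(c); hsv=cv2.cvtColor(c["img"],cv2.COLOR_BGR2HSV)
f=np.array([.9957,-.0924]);n=np.array([.0924,.9957]);m0=np.array([.615,.1968])
A=(P[...,:2]-m0)@f-.1185; B=(P[...,:2]-m0)@n
m=(abs(B)<.04)&(A<-.125)&(A>-.24)&(hsv[...,1]<80)&(hsv[...,2]>90)&(P[...,2]>.012)&(P[...,2]<.05)
for s in np.arange(-.24,-.12,.01):
    k=m&(A>=s)&(A<s+.01)
    if k.sum()>5: print(round(s,3),k.sum(),np.percentile(P[k][:,2],[3,50,97]).round(3),B[k].min().round(3),B[k].max().round(3))
fw=np.array([.9957,-.0924])
Rg=Rt(-5.3,45); q=m0+fw*(-.240+.1185)   # tip x=-.24
print("target base for tip at -.24:",q); 
E
```

```text
[0.5987 0.1976 0.087 ] tilt 39.13 head -5.02 jz -0.0017 0.07746590923219113 [-0.  -0.2 -0.6]
-0.19 575 [0.016 0.018 0.027] -0.033 0.031
-0.18 731 [0.016 0.018 0.037] -0.033 0.031
-0.17 124 [0.016 0.017 0.036] -0.033 0.031
-0.15 321 [0.017 0.027 0.037] -0.032 0.031
-0.14 578 [0.016 0.018 0.037] -0.033 0.031
-0.13 340 [0.016 0.02  0.037] -0.032 0.031
target base for tip at -.24: [0.49402245 0.2080266 ]
```

```bash
python3 - <<'E'
from h import *
goto([.494+.019,.208-.002,.065],Rt(-5.3,45),n=4)
E
```

```text
n 4 dist 0.088 ang 0.101
[-0.855, -2.024, -0.016, 0.001, -0.002, 0.025]
[-0.906, -2.002, -0.012, 0.001, -0.002, 0.025]
[-0.956, -1.979, -0.009, 0.001, -0.002, 0.025]
[-1.005, -1.954, -0.005, 0.001, -0.002, 0.025]
```

>>> arm_command(plan=[[-0.9,-2.0,0,0,0,0.028,6],[-0.9,-2.0,0,0,0,0.028,4],[-0.95,-2.0,0,0,0,0.028,2],[-1.0,-2.0,0,0,0,0.028,2],[0,0,0,0,0,0,2],[0,0,0,0,0,0,2]])

```text
time: 25.8
position: [0.5152, 0.2073, 0.0701]
tool_rot: [0.67, 0.235, -0.288, 0.642]
ft_force: [0.8, 0.3, -0.5]
grip_width: 0.0226
```

```bash
python3 st.py; python3 - <<'E'
from h import *
p,r=pose(); c=cam("scene"); cv2.imwrite("pics/s9.png",c["img"]); P=cloud(c); t=(P-p)@r; hsv=cv2.cvtColor(c["img"],cv2.COLOR_BGR2HSV)
m=(np.linalg.norm(P-p,axis=-1)<.16)&(P[...,2]>.05)&(hsv[...,2]<110)&(abs(t[...,2])<.04)
for s in np.arange(-.12,.02,.005):
    k=m&(t[...,0]>=s)&(t[...,0]<s+.005)
    if k.sum(): print(round(s,3),k.sum(),t[k].min(0).round(3),t[k].max(0).round(3),P[k][:,2].min().round(3))
E
```

```text
[0.5152 0.2073 0.0701] tilt 46.53 head -5.38 jz -0.0091 0.022566776952752585 [ 0.8  0.3 -0.5]
-0.12 41 [-0.12   0.035 -0.038] [-0.115  0.042  0.039] 0.176
-0.115 74 [-0.115 -0.028 -0.039] [-0.11   0.042  0.04 ] 0.127
-0.11 96 [-0.11 -0.03 -0.04] [-0.105  0.043  0.039] 0.124
-0.105 109 [-0.105 -0.026 -0.04 ] [-0.1    0.042  0.04 ] 0.12
-0.1 58 [-0.1   -0.007 -0.04 ] [-0.095  0.041  0.039] 0.131
-0.095 63 [-0.095 -0.007 -0.04 ] [-0.09   0.018  0.04 ] 0.13
-0.09 24 [-0.09   0.004 -0.028] [-0.085  0.016  0.028] 0.133
-0.085 21 [-0.085  0.009 -0.027] [-0.08   0.014  0.028] 0.132
-0.08 19 [-0.08   0.007 -0.026] [-0.075  0.014  0.025] 0.128
-0.075 26 [-0.075  0.008 -0.025] [-0.07   0.015  0.025] 0.125
-0.07 25 [-0.07   0.003 -0.024] [-0.065  0.016  0.024] 0.12
-0.065 22 [-0.065  0.002 -0.023] [-0.06   0.015  0.022] 0.114
-0.06 18 [-0.06   0.005 -0.022] [-0.055  0.015  0.021] 0.112
-0.055 15 [-0.055  0.008 -0.021] [-0.05   0.015  0.02 ] 0.112
-0.05 17 [-0.05   0.006 -0.02 ] [-0.045  0.016  0.018] 0.106
-0.045 12 [-0.045  0.008 -0.019] [-0.041  0.014  0.019] 0.105
-0.04 14 [-0.04   0.007 -0.019] [-0.035  0.015  0.018] 0.099
-0.035 14 [-0.035  0.008 -0.017] [-0.03   0.013  0.019] 0.098
-0.03 14 [-0.03  -0.002 -0.019] [-0.026  0.014  0.017] 0.088
```

```bash
python3 - <<'E'
from h import *
goto([.513,.2064,.003],Rt(-5.3,43),n=3)
E
```

```text
n 3 dist 0.067 ang 0.063
[1.488, -1.67, 0.053, -0.0, -0.004, -0.02]
[1.522, -1.639, 0.046, -0.0, -0.004, -0.02]
[1.556, -1.607, 0.039, -0.0, -0.004, -0.02]
```

>>> arm_command(plan=[[1.5,-1.65,0.05,0,-0.004,-0.02,2],[1.5,-1.65,0.05,0,-0.004,-0.02,2],[1.35,-1.4,0.05,0,-0.004,-0.02,2],[0,0,0,0,0,0,2]])

```text
time: 26.35
position: [0.5212, 0.2067, 0.0088]
tool_rot: [0.665, 0.247, -0.308, 0.634]
ft_force: [0.1, 0.6, -0.8]
grip_width: 0.0199
```

```bash
cat >> st.py <<'E'
f=np.array([.9957,-.0924]);n=np.array([.0924,.9957]);m0=np.array([.615,.1968]);p,r=pose()
print("sx",(((p[:2]-m0)@f)-.1185).round(4),"lat",((p[:2]-m0)@n).round(4))
if len(sys.argv)>2: goto([*(m0+f*(float(sys.argv[1])+.1185)),float(sys.argv[2])],Rt(-5.3,float(sys.argv[3])),n=int(sys.argv[4]))
E
python3 st.py -.19 .003 43 3
```

```text
[0.5212 0.2067 0.0088] tilt 43.72 head -5.92 jz -0.0065 0.01987620741109096 [ 0.1  0.6 -0.8]
sx -0.2128 lat 0.0012
n 3 dist 0.024 ang 0.015
[0.666, 0.417, 0.038, -0.003, -0.001, -0.004]
[0.664, 0.42, 0.039, -0.003, -0.001, -0.004]
[0.662, 0.423, 0.04, -0.003, -0.001, -0.004]
```

>>> arm_command(plan=[[0.45,-0.42,0.05,0,0,0,2],[0,0,0,-0.003,0,-0.01,2]])

```text
time: 26.6
position: [0.5224, 0.2061, 0.0038]
tool_rot: [0.664, 0.25, -0.31, 0.633]
ft_force: [0.1, 0.2, -0.7]
grip_width: 0.0201
```

```bash
python3 st.py -.17 .003 43 4
```

```text
[0.5224 0.2061 0.0038] tilt 43.29 head -5.76 jz -0.0054 0.020097589699993642 [ 0.1  0.2 -0.7]
sx -0.2115 lat 0.0007
n 4 dist 0.042 ang 0.008
[0.727, 0.742, 0.016, -0.001, -0.0, -0.001]
[0.726, 0.743, 0.017, -0.001, -0.0, -0.001]
[0.725, 0.743, 0.017, -0.001, -0.0, -0.001]
[0.724, 0.744, 0.018, -0.001, -0.0, -0.001]
```

>>> arm_command(plan=[[0.72,0.74,0,0,0,0,2],[0.72,0.74,0,0,0,0,2],[0.72,0.74,0,0,0,0,2],[0.72,0.74,0,0,0,0,2]])

```text
time: 27.1
position: [0.5647, 0.2021, 0.0041]
tool_rot: [0.663, 0.251, -0.31, 0.633]
ft_force: [-2.7, 0.4, 1.8]
grip_width: 0.0199
```

```bash
python3 st.py -.125 .003 43 5
```

```text
[0.5647 0.2021 0.0041] tilt 43.19 head -5.68 jz -0.0052 0.019856691518770255 [-2.7  0.4  1.8]
sx -0.1691 lat 0.0006
n 5 dist 0.044 ang 0.006
[0.619, 0.627, 0.01, -0.001, -0.0, -0.001]
[0.619, 0.628, 0.011, -0.001, -0.0, -0.001]
[0.619, 0.628, 0.011, -0.001, -0.0, -0.001]
[0.618, 0.628, 0.011, -0.001, -0.0, -0.001]
[0.618, 0.629, 0.011, -0.001, -0.0, -0.001]
```

Pushing with about 2.7 N. Continue.

>>> arm_command(plan=[[0.62,0.63,0,0,0,0,2],[0.62,0.63,0,0,0,0,2],[0.62,0.63,0,0,0,0,2],[0.62,0.63,0,0,0,0,2],[0.62,0.63,0,0,0,0,2]])

```text
time: 27.72
position: [0.6113, 0.1974, 0.0032]
tool_rot: [0.663, 0.251, -0.31, 0.633]
ft_force: [-2.8, 0.0, 2.2]
grip_width: 0.0198
```

```bash
python3 st.py -.09 .003 43 5; python3 - <<'E'
from h import *
c=cam("wrist"); s=cam("scene"); cv2.imwrite("pics/w10.png",np.hstack([cv2.resize(c["img"][0:300,100:460],(400,333)),cv2.resize(s["img"][170:370,320:480],(267,333))]))
E
```

```text
[0.6113 0.1974 0.0032] tilt 43.17 head -5.66 jz -0.0048 0.019808702495276827 [-2.8  0.   2.2]
sx -0.1223 lat 0.0003
n 5 dist 0.032 ang 0.006
[0.445, 0.467, 0.004, -0.001, -0.0, -0.001]
[0.445, 0.468, 0.004, -0.001, -0.0, -0.001]
[0.445, 0.468, 0.005, -0.001, -0.0, -0.001]
[0.444, 0.468, 0.005, -0.001, -0.0, -0.001]
[0.444, 0.468, 0.005, -0.001, -0.0, -0.001]
```

View pics/w10.png

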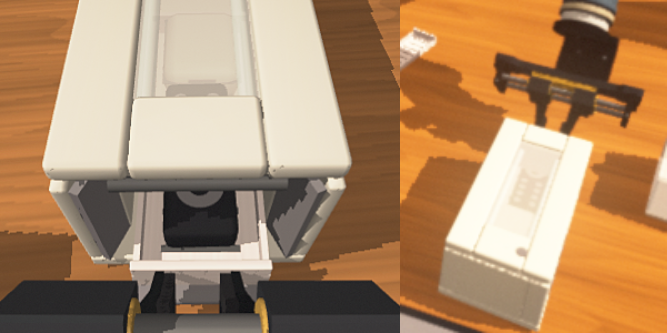

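The fingertips press the lip squarely (crop rows 262–275) and the flap is up on the load. About 45 mm remain.

>>> arm_command(plan=[[0.44,0.48,0,0,0,0,2],[0.44,0.48,0,0,0,0,2],[0.44,0.48,0,0,0,0,2],[0.44,0.48,0,0,0,0,2],[0.44,0.48,0,0,0,0,2]])

```text
time: 28.45
position: [0.6456, 0.1941, 0.0032]
tool_rot: [0.663, 0.251, -0.311, 0.633]
ft_force: [-2.3, 0.0, 0.6]
grip_width: 0.02
```

```bash
python3 st.py -.077 .0035 43 3
```

```text
[0.6456 0.1941 0.0032] tilt 43.13 head -5.68 jz -0.005 0.020007685726986437 [-2.3  0.   0.6]
sx -0.0878 lat 0.0002
n 3 dist 0.011 ang 0.006
[0.239, 0.271, 0.005, -0.002, -0.001, -0.001]
[0.238, 0.271, 0.005, -0.002, -0.001, -0.001]
[0.238, 0.271, 0.005, -0.002, -0.001, -0.001]
```

>>> arm_command(plan=[[0.24,0.27,0,0,0,0,2],[0.24,0.27,0,0,0,0,2]])

```text
time: 28.7
position: [0.6535, 0.1933, 0.0032]
tool_rot: [0.663, 0.251, -0.311, 0.633]
ft_force: [-2.5, 1.7, 0.5]
grip_width: 0.0199
```

>>> arm_command(plan=[[0.24,0.27,0,0,0,0,2]])

```text
time: 28.82
position: [0.6572, 0.193, 0.0032]
tool_rot: [0.663, 0.251, -0.311, 0.633]
ft_force: [-2.0, 0.5, 1.3]
grip_width: 0.0204
```

>>> arm_command(plan=[[0.2,0.22,0,0,0,0,2]])

```text
time: 28.95
position: [0.6588, 0.1927, 0.0028]
tool_rot: [0.662, 0.252, -0.312, 0.633]
ft_force: [-11.6, 1.0, 8.5]
grip_width: 0.0201
```

```bash
python3 st.py
```

```text
[0.6588 0.1927 0.0028] tilt 42.94 head -5.63 jz -0.0046 0.020105119974503188 [-11.6   1.    8.5]
sx -0.0745 lat 0.0
```

Force rose to 11.6 N at the expected home position. Back straight out, then up.

>>> arm_command(plan=[[0,0,0,0,0,0,2],[-0.5,-0.55,0,0,0,0,2],[-1,-1.1,0,0,0,0,2],[-2,-2.2,0,0,0,0,2],[-2,-2.2,0,0,0,0,2],[-2,-2.2,0,0,0,0,2],[-3,-0.5,0,0,0,0,2],[-3,-0.5,0,0,0,0,2],[-3,-0.5,0,0,0,0,2],[0,0,0,0,0,0,2]])

```text
time: 30.2
position: [0.4685, 0.2103, 0.0591]
tool_rot: [0.663, 0.251, -0.309, 0.634]
ft_force: [0.3, -0.1, 0.3]
grip_width: 0.02
```

```bash
python3 st.py; python3 - <<'E'
from h import *
c=cam("wrist"); t=cam("top"); s=cam("scene")
f=np.array([.9957,-.0924]);n=np.array([.0924,.9957]);m0=np.array([.615,.1968])
for nm,q in(("w",c),("t",t),("s",s)):
    P=cloud(q); A=(P[...,:2]-m0)@f-.1185;B=(P[...,:2]-m0)@n
    k=(abs(B)<.03)&(A>-.16)&(A<-.08)&(P[...,2]>.01)&(P[...,2]<.074)
    for z in(.012,.03,.04,.05,.06): 
        kk=k&(P[...,2]>=z)&(P[...,2]<z+.01)
        if kk.sum()>3: print(nm,z,kk.sum(),np.percentile(A[kk],[5,50,95]).round(4))
    # light window: objects inside
hs=cv2.cvtColor(t["img"],cv2.COLOR_BGR2HSV)
cv2.imwrite("pics/w11.png",np.hstack([cv2.resize(c["img"][0:300,100:460],(400,333)),cv2.resize(t["img"][90:290,80:320],(400,333))]))
E
```

```text
[0.4685 0.2103 0.0591] tilt 43.25 head -5.59 jz -0.0053 0.01998968543261659 [ 0.3 -0.1  0.3]
sx -0.2657 lat -0.0001
w 0.012 2293 [-0.1425 -0.1258 -0.1073]
w 0.03 635 [-0.1186 -0.1177 -0.1168]
w 0.04 704 [-0.1185 -0.1176 -0.1166]
w 0.05 766 [-0.1185 -0.1175 -0.1166]
w 0.06 841 [-0.1183 -0.1174 -0.1165]
t 0.012 124 [-0.1409 -0.1285 -0.1166]
t 0.03 4 [-0.1167 -0.1165 -0.1163]
t 0.04 7 [-0.1169 -0.1163 -0.1159]
```

The flap plane is upright: x is −117.7 to −117.4 mm at every height, so it's shut. The picture limit is reached, so I check the load numerically through the roof window.

```bash
python3 - <<'E'
from h import *
import pickle
f=np.array([.9957,-.0924]);n=np.array([.0924,.9957]);m0=np.array([.615,.1968])
c0=pickle.load(open("c0.pkl","rb"))
for nm in("top","scene"):
    t=cam(nm); g=cv2.cvtColor(t["img"],cv2.COLOR_BGR2GRAY).astype(int); g0=cv2.cvtColor(c0[nm]["img"],cv2.COLOR_BGR2GRAY).astype(int)
    h,w=g.shape;u,v=np.meshgrid(np.arange(w),np.arange(h)); Q=onplane(t,np.c_[u.ravel(),v.ravel()],.035).reshape(h,w,3)
    A=(Q[...,:2]-m0)@f-.1185;B=(Q[...,:2]-m0)@n
    print(nm); 
    for a in np.arange(-.11,.11,.01):
        k=(abs(B)<.012)&(A>=a)&(A<a+.01); print(round(a,2),int(np.median(g[k])),int(np.median(g0[k])),end=" | ")
    print()
    P=cloud(t); P0=cloud(c0[nm])   # bystanders: depth change
    for b,x,y,rad in(("piggy",.577,-.16,.07),("box",.576,.375,.08),("long",.446,-.37,.09)):
        kk=(abs(P0[...,0]-x)<rad)&(abs(P0[...,1]-y)<rad)&(P0[...,2]>.01); print(b,kk.sum(),"changed",(abs(P[kk]-P0[kk]).max(1)>.01).sum())
E
```

```text
top
-0.11 236 235 | -0.1 237 235 | -0.09 236 234 | -0.08 214 218 | -0.07 183 219 | -0.06 188 219 | -0.05 201 219 | -0.04 198 219 | -0.03 186 219 | -0.02 187 219 | -0.01 187 218 | -0.0 192 218 | 0.01 187 218 | 0.02 182 218 | 0.03 217 218 | 0.04 220 218 | 0.05 220 217 | 0.06 221 217 | 0.07 220 218 | 0.08 222 220 | 0.09 235 233 | 0.1 234 233 | 
piggy 834 changed 34
box 1493 changed 58
long 1068 changed 66
scene
-0.11 229 221 | -0.1 241 237 | -0.09 242 238 | -0.08 236 237 | -0.07 219 237 | -0.06 217 237 | -0.05 226 238 | -0.04 227 238 | -0.03 218 238 | -0.02 217 238 | -0.01 219 238 | -0.0 218 238 | 0.01 218 238 | 0.02 230 239 | 0.03 250 248 | 0.04 250 248 | 0.05 250 248 | 0.06 250 248 | 0.07 187 178 | 0.08 173 166 | 0.09 140 132 | 0.1 138 131 | 
piggy 1135 changed 5
box 3069 changed 16
long 628 changed 16
```

```bash
python3 -c "
from h import *
print(robot.get_obs()['time'],robot.get_obs()['ft_force']); print(workorder.hand_in())"
```

```text
30.45 [-0.30271737 -0.07436448 -0.17400675]
the job is handed in; nothing more can be done
None
```

I laid the short remote in the tray behind the earbud case, slid the loaded tray nose first into the sanitiser until it stopped, and handed the job in at 30.5 s. No verdict was reported.

**What the last checks showed:**
- **Tray home:** push force jumped from about 2.5 N to 11.6 N within 3 mm of the computed home position. I could not see the lip behind the flap, so home rests on this force and on the load position below.
- **Load position:** through the window the remote spans about −75 to +28 mm in the sanitiser's frame, in 10 mm bins. That fits a tray at home with the remote at about −32 mm in the tray.
- **Flap:** its face was upright, at x = −117.7 to −117.4 mm at every height measured, so it is shut.
- **Bystanders:** depth is unchanged over the piggy bank, the acrylic box and the long remote, apart from 0.5 to 6% of their pixels, which I took to be edge noise.
- **Arm:** it is clear of everything, with a force reading near zero.

**What went wrong or disagreed:**
- The first two closes on the remote, at different heights, missed above it. The real fingertips sit about 27 mm behind the reported TCP; I found this by touching the shelf and allowed for it afterwards.
- A last visual check of the load was refused because the 12-picture limit was reached, so those final checks are numeric only.

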